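# Load the locking spice carousel

### The arm

A 6-joint arm with a two-finger parallel gripper is mounted at the origin on a cart in front of the work surface, level with it; the furniture and walls round the work are solid. World frame = base frame: x ahead of the robot, y to its left, z up, the work surface at z = 0. Lengths are in m, angles in rad, forces in N, time in s.
With the tool pointing down it reaches from about 0.3 to 0.875 m from the base axis. Payload 6.4 kg.
Tool frame: the origin (TCP) lies midway between the tips of the shut fingers; the grasp point (between the pads) lies 19 mm behind it; y points along the fingers, x is the direction in which the jaws open and shut, and the axes are right-handed (so a half turn about y gives the same grasp; the last joint's range is limited). The gripper opens to 85 mm and grips with 20 to 120 N. Pads are 22 mm wide; open, the fingers measure 114 mm over their backs; the gripper's body (76 mm by 85 mm) begins 54 mm behind the grasp point. The pads swing forward as they close: fully open they stand 13 mm farther back than shut.
Start: joints at [-1.503, 0.181, 1.607, -0, 1.354, -0.206], TCP at [0.155, -0.554, 0.231] pointing down, gripper open.
Joint ranges: [-2.99, 2.99], [-0.89, 2.07], [0.3, 2.58], [-1.14, 4.28], [0, 2.63], [-3.12, 3.12]. Speed limits (rad/s): [2.57, 2.57, 3.01, 3.14, 3.14, 3.14].

### API

Orientations are given as a unit quaternion [w, x, y, z].
In Python, from bench import ctrl gives the robot as it stands.
- The arm moves only by the tool step_arm, never from a script. Its argument "commands" is a list of rows, each a list of 7 numbers: the turn, a rotation vector about the tool's x, y, z in units of 6 degrees (1.0 is 6 degrees), then the shift along the tool's x, y, z in units of 30 mm (1.0 is 30 mm), then the opening, from 0 (shut) to 1 (fully open). A call has 1 to 10 rows; each row shifts and turns the commanded pose from where the row before left it, along the tool's axes as they then stand; what a row does not reach is not made up. A row lasts 1/10 s, in which the tool goes at most 50 mm and 8.59 degrees, less where a joint would pass 70% of its speed; a pose out of reach is approached as far as the arm can. A call with a number of a shift or a turn outside -1 to 1 is refused whole. A call with a gripper value outside its range is refused whole. The fingers move at their own pace and stop on an object; the grip force is fixed at half the most. Time passes only in rows, so rows that do not move let the fingers close. It gives the time, the measured TCP pose, the force and the opening at its end, in the units of the state.
- ctrl.get_obs(): the state, without advancing time (a new reading comes with each control period).
- ctrl.camera(name): name is "side" or "top"; returns (picture, depth): 480x640x3 uint8, blue, green, red; 480x640 float32, m along the optical axis (not along the pixel's ray), 0 where there is no reading.
- ctrl.get_calibration(name): a dict with "intrinsics" (3x3 intrinsics, pixels), "R" (3x3) and "t" (3): a world point X has camera coordinates R X + t. Camera axes: x right, y down, z forward; pixel columns grow to the right and rows downward; lengths in m; the calibration is good to about 2 mm. A picture is of the moment at which its call begins. get_calibration takes no time and is no camera call.
- ctrl.hand_in(): hands the job in, once; it reports no verdict.
Trained networks look in the newest picture that a camera, given by its name, has taken for a name from the list of things; names that differ only in an ending like _2 or _b are one class to them, and where a whole thing is asked for, a point or a joint stands for the part that bears it (a point fixed in the world has none). Each returns a list of dicts, best first, with "p" (0 to 1); they miss things now and then, are a little off and sometimes report something else, mostly with a low value. They report only what shows in the picture. A call takes as long as a camera call. They do not tell look-alikes from the thing itself.
- ctrl.boxes_of(thing, camera): "point" ([x, y, z] in m, in the coordinates of the camera as it stood for that picture, good to about 4 mm: the middle of the surface that is visible of it).
- ctrl.silhouettes(thing, camera): "pixels" (480x640 bool, what is visible of it).
The state is a dict: "time_s": time; "q": joint angles; "dq": joint speeds; "joint_efforts": joint torques, N m; "eef_pos": TCP position; "eef_rot": TCP orientation; "wrist_force": force on the tool from outside, world axes, zero at the start; "torque": the same for the moment, N m; "opening": opening from 0.0 (shut) to 1.0 (fully open).
Only numpy, scipy, OpenCV 4.12 (cv2) and the standard library are available. Lean on these libraries where they do the work, as an engineer would, in place of code of your own. Each camera call takes 0.05 s, during which the arm holds its last target.

### The job

Pinch the two buttons on the hub of the spice carousel's lid to free its catch, lift the lid off and set it down flat beside the carousel. Put every spice jar of the row on its right into the numbered pockets, pocket one (one pip) upward without a gap, in the order in which the jars now stand from left to right; then put the lid back on until it locks, and turn the carousel until pocket one faces the front tab of the foot. Do not disturb the other kitchen things.

Things in the scene. Friction and masses are not known exactly. Their poses are not given: they have to be found in the camera images.
- carousel: fixed foot of the spice carousel: black disc 148 mm across standing on the cold glass hob, with a 22 mm wide front tab reaching 130 mm from the axis; origin on the carousel's axis at the foot's underside, z up, the front tab lies along -x. Above it: wooden turntable 218 mm across (top at z = 20 mm) with four white cups.
- turntable (a joint): turn of the turntable about the carousel's axis, counter-clockwise from above positive, rad, endless; at 0 (and whole turns) pocket 1 faces the front tab; pocket 2 lies a quarter turn counter-clockwise from pocket 1, and so on. About 0.05 N m of friction; it stays where it is left.
- pocket_1 (a point): centre of the inner floor of the pocket with one raised steel pip on the turntable's edge in front of it: round white cup, 50 mm inside, 55 mm outside, walls 38 mm high above this point, 60 mm from the turntable's axis. Turns with the turntable.
- pocket_2 (a point): centre of the inner floor of the pocket with two raised steel pips on the turntable's edge in front of it: round white cup, 50 mm inside, 55 mm outside, walls 38 mm high above this point, 60 mm from the turntable's axis. Turns with the turntable.
- pocket_3 (a point): centre of the inner floor of the pocket with three raised steel pips on the turntable's edge in front of it: round white cup, 50 mm inside, 55 mm outside, walls 38 mm high above this point, 60 mm from the turntable's axis. Turns with the turntable.
- pocket_4 (a point): centre of the inner floor of the pocket with four raised steel pips on the turntable's edge in front of it: round white cup, 50 mm inside, 55 mm outside, walls 38 mm high above this point, 60 mm from the turntable's axis. Turns with the turntable.
- finger_post (a point): top of the upright steel finger post 45 degrees counter-clockwise of pocket 1; round, 10 mm thick, 100 mm from the axis, top 112 mm above the foot's underside. Four such posts stand midway between the pockets; a thin wire hoop joins them at 66 mm. A fingertip pushing a post sideways above the hoop turns the table, lid on or off.
- post_head (a point): top of the central steel post, on the axis, 169 mm above the foot's underside. Mushroom head 22 mm across with a conical top; 32 mm below its top is the shoulder (38 mm across) on which the lid rests. The post below the shoulder is 20 mm thick.
- lid: retaining lid: wooden disc 160 mm across, 5 mm thick, with a white hub (45 mm across, to 46 mm high) and two opposed grey buttons on it; 0.24 kg; origin at the centre of the flat underside, z up, buttons at +y and -y. A hole of 26 mm in the underside takes the post. Locked: origin 137 mm above the foot's underside, 8 mm above the jars' caps; it may spin there about the vertical.
- button_a (a joint): travel of the button on the lid's +y side, m: 0 out, 0.007 fully pressed towards the axis. Its spring tongue catches under the post's head; clear of it from 0.005. 3 N at rest, 8 N fully pressed. Both must be pressed to lift the lid. To lock: lower it over the post with the buttons pinched and let go, or press it down until it snaps.
- button_b (a joint): the same for the button on the lid's -y side.
- button_a_face (a point): centre of the outer face of the +y button: flat, 20 mm wide, 17 mm high, 32 mm above the lid's underside, 31 mm from its axis at rest, 24 mm pressed: the two faces are 62 mm apart at rest, 48 mm pinched. The lid can be carried by the pinched buttons.
- button_b_face (a point): the same for the button on the lid's -y side.
- jar_a: spice jar with a wide red cap, standing upright in a loose row on the hob right of the carousel, 45 mm across, 106 mm tall, 0.11 kg; the cap (44.6 mm across) is 85 to 106 mm above the foot, the foot is 42 mm across; origin at the centre of the underside, z up. May be absent. Stands leftmost of the row.
- jar_b: spice jar with a wide red cap, standing upright in a loose row on the hob right of the carousel, 45 mm across, 106 mm tall, 0.11 kg; the cap (44.6 mm across) is 85 to 106 mm above the foot, the foot is 42 mm across; origin at the centre of the underside, z up. May be absent. Second lane from the left.
- jar_c: spice jar with a wide red cap, standing upright in a loose row on the hob right of the carousel, 45 mm across, 106 mm tall, 0.11 kg; the cap (44.6 mm across) is 85 to 106 mm above the foot, the foot is 42 mm across; origin at the centre of the underside, z up. May be absent. Third lane from the left.
- jar_d: spice jar with a wide red cap, standing upright in a loose row on the hob right of the carousel, 45 mm across, 106 mm tall, 0.11 kg; the cap (44.6 mm across) is 85 to 106 mm above the foot, the foot is 42 mm across; origin at the centre of the underside, z up. May be absent. Rightmost lane.
- bare_glass (a point): middle of the bare stretch of the glass hob behind the jars, between the carousel and a kettle at the right rear: room for the lid, clear for about 90 mm around.
- pepper_mill: wooden pepper mill, 58 mm across, 170 mm tall, at the back of the worktop left of the hob, near the corner of a wall cabinet whose underside is 490 mm up; leave it alone. Origin at its underside.
- oil_bottle: square green oil bottle, 65 mm wide, 236 mm tall, on the worktop at the back left; leave it alone. Origin at its underside.
- food_tin: round food tin, 76 mm across, 58 mm tall, on the worktop left of the carousel; leave it alone. Origin at its underside.
Not all that is in view belongs to the job. What is shaped like the jar_a but green is not meant.

How it is judged:
By the outcome, as a careful person would: the job done as asked, in the order asked, and still so for the second after the job is handed in, with the robot touching nothing.
Of jar_a, jar_b, jar_c, jar_d only 3 to 4 are there at a start; the rules pass over those that are not, and their reading is None.
At some moment in a run one of lid may be knocked a few centimetres aside while the robot is not near it.
It also fails if it takes over 210 s, if anything falls off the work surface, if the arm or the gripper's body presses on something with over 40 N, if the wrist force passes 120 N, or if a joint passes its speed limit or range.

## Working session

There is one attempt and no reset: what is moved stays moved. The work goes in short steps, Python scripts to look and compute and a tool call to move; the robot and the scene stay as the last step left them, time stands still between calls to the robot, and variables do not carry over. Pictures are saved under pics/ and viewed, and the job is handed in when it is done.

Besides the shell and the picture viewer there is one more tool, called after "Call:" in YAML: its name, and indented under it one key for each argument. step_arm: Moves the arm, as the interface text tells. Its arguments: {"type":"object","properties":{"commands":{"type":"array"}},"required":["commands"]}

```bash
ls; mkdir -p pics; cat > h.py <<'E'
import numpy as np, cv2
from bench import ctrl
def shot(cam,name=None):
    p,d=ctrl.camera(cam)
    if name: cv2.imwrite(f'pics/{name}.png',p)
    return p,d
def w2p(cam,X):
    c=ctrl.get_calibration(cam);K=np.array(c['intrinsics']);R=np.array(c['R']);t=np.array(c['t'])
    x=K@(R@np.array(X)+t);return x[:2]/x[2]
def p2w(cam,u,v,d):
    c=ctrl.get_calibration(cam);K=np.array(c['intrinsics']);R=np.array(c['R']);t=np.array(c['t'])
    return R.T@(np.linalg.inv(K)@np.array([u,v,1.])*d-t)
def ray_z(cam,u,v,z):
    c=ctrl.get_calibration(cam);K=np.array(c['intrinsics']);R=np.array(c['R']);t=np.array(c['t'])
    o=-R.T@t; r=R.T@(np.linalg.inv(K)@np.array([u,v,1.]));return o+r*(z-o[2])/r[2]
def c2w(cam,P):
    c=ctrl.get_calibration(cam);R=np.array(c['R']);t=np.array(c['t']);return R.T@(np.array(P)-t)
def cloud(cam,d):
    c=ctrl.get_calibration(cam);K=np.array(c['intrinsics']);R=np.array(c['R']);t=np.array(c['t'])
    v,u=np.mgrid[:480,:640];P=np.stack([u,v,np.ones_like(u)],-1)@np.linalg.inv(K).T*d[...,None]
    return (P-t)@R
def find(n,cam):
    return [(round(b['p'],2),np.round(c2w(cam,b['point']),3).tolist()) for b in ctrl.boxes_of(n,cam)]
E
python3 - <<'E'
from h import *
o=ctrl.get_obs()
for k,v in o.items(): print(k,np.round(v,4))
shot('side','s0');shot('top','t0')
for c in('side','top'):
    g=ctrl.get_calibration(c);R=np.array(g['R']);print(c,-R.T@np.array(g['t']),R[2],g['intrinsics'][0][0])
    for n in('carousel','pocket_1','finger_post','post_head','lid','button_a','button_a_face','jar_a','pepper_mill','oil_bottle','food_tin'):
        print(c,n,find(n,c))
E
```

```text
pics
time_s 0.0
q [-1.5033  0.1816  1.608  -0.      1.3538 -0.2063]
dq [ 0.0024 -0.0013  0.0008 -0.0006  0.0002 -0.0007]
joint_efforts [-1.80000e-03 -4.44874e+01 -3.51332e+01 -5.00000e-04  9.30000e-03
 -0.00000e+00]
eef_pos [ 0.1554 -0.553   0.2304]
eef_rot [ 0.564  -0.5631  0.4275 -0.4267]
wrist_force [-0.1067  0.1731 -0.3502]
torque [-0.0182  0.0025 -0.018 ]
opening 0.9983
side [ 0.37678847 -1.26946826  0.8387935 ] [ 0.11652095  0.84087534 -0.52853716] 486.12365457749775
side carousel [(0.69, [0.491, -0.151, 0.041])]
side pocket_1 [(0.77, [0.494, -0.152, 0.041])]
side finger_post [(0.62, [0.492, -0.151, 0.037])]
side post_head [(0.56, [0.493, -0.151, 0.037])]
side lid [(0.59, [0.484, -0.147, 0.142])]
side button_a [(0.5, [0.492, -0.155, 0.171])]
side button_a_face []
side jar_a [(0.93, [0.499, -0.469, 0.068]), (0.89, [0.388, -0.372, 0.067]), (0.76, [0.406, -0.52, 0.073]), (0.68, [0.504, -0.353, 0.079]), (0.64, [0.457, -0.296, 0.073])]
side pepper_mill [(0.97, [0.632, 0.139, 0.071])]
side oil_bottle [(0.96, [0.65, 0.26, 0.128])]
side food_tin [(0.78, [0.457, 0.179, 0.046])]
top [ 0.2271934 -0.1044587  1.594145 ] [ 0.21297028 -0.0185181  -0.97688318] 547.4063847958947
top carousel [(0.74, [0.438, -0.115, 0.018])]
top pocket_1 [(0.89, [0.44, -0.12, 0.021])]
top finger_post [(0.86, [0.438, -0.117, 0.02])]
top post_head [(0.86, [0.442, -0.119, 0.022])]
top lid [(0.71, [0.485, -0.127, 0.141])]
top button_a []
top button_a_face [(0.68, [0.438, -0.126, 0.018])]
top jar_a [(0.85, [0.503, -0.329, 0.108]), (0.82, [0.402, -0.493, 0.112]), (0.59, [0.449, -0.273, 0.112]), (0.58, [0.502, -0.44, 0.109]), (0.54, [0.384, -0.346, 0.104])]
top pepper_mill []
top oil_bottle [(0.91, [0.628, 0.266, 0.075])]
top food_tin [(0.63, [0.459, 0.197, 0.05])]
```

View pics/s0.png

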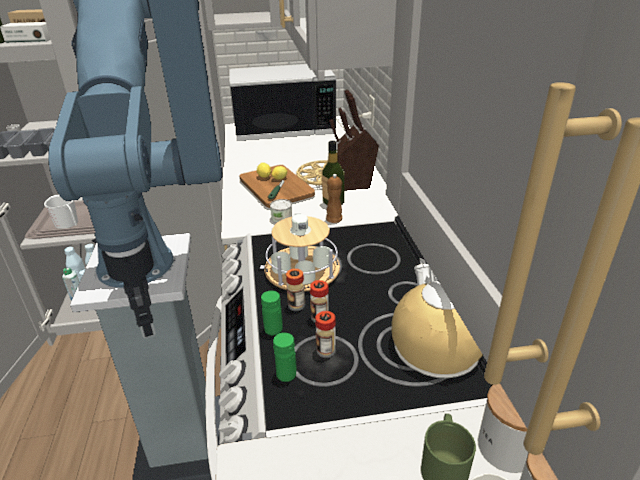

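View pics/t0.png

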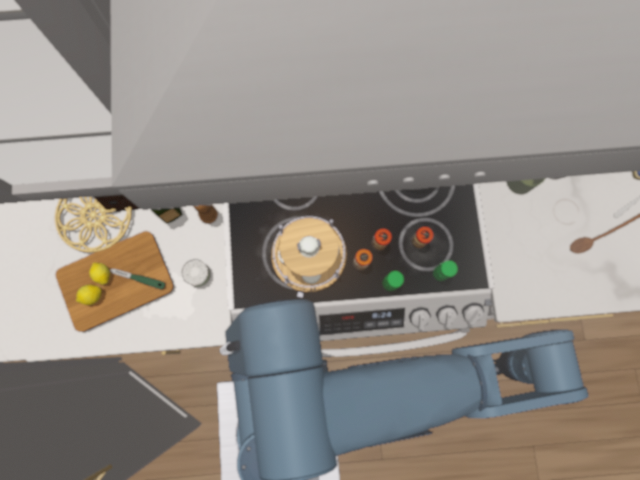

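```bash
python3 - <<'E'
from h import *
p,ds=shot('side');q,dt=shot('top')
a=cv2.resize(p[200:400,220:420],None,fx=3,fy=3,interpolation=cv2.INTER_CUBIC)
b=cv2.resize(q[190:310,230:470],None,fx=3.3,fy=3.3,interpolation=cv2.INTER_CUBIC)
cv2.imwrite('pics/a1.png',a);cv2.imwrite('pics/b1.png',b)
np.savez('f0.npz',p=p,ds=ds,q=q,dt=dt)
for c,d in(('side',ds),('top',dt)):
    W=cloud(c,d)
    m=(d>0)&(W[...,2]>0.125)&(W[...,2]<0.3)&(abs(W[...,0]-.47)<.15)&(abs(W[...,1]+.14)<.1)
    P=W[m]
    z=P[:,2];print(c,len(P),np.histogram(z,bins=np.arange(.12,.22,.005)))
    L=P[(z>.128)&(z<.153)]
    print('lid disc',L.min(0),L.max(0),L.mean(0))
    H=P[z>.16];print('hub',len(H),H.min(0),H.max(0),np.median(H,0))
    # jars caps
    m=(d>0)&(W[...,2]>0.098)&(W[...,2]<0.118)&(W[...,1]<-.24)&(W[...,1]>-.6)&(W[...,0]<.6)&(W[...,0]>.33)
    n,lab,st,ce=cv2.connectedComponentsWithStats(m.astype(np.uint8))
    for i in range(1,n):
        if st[i,4]>15:
            Q=W[lab==i]; im=(p if c=='side' else q)[lab==i].mean(0)
            print(c,st[i,4],ce[i],Q.min(0).round(3),Q.max(0).round(3),((Q.min(0)+Q.max(0))/2).round(3),im)
E
```

```text
side 1444 (array([  0,   0,   1, 114, 991,  71,  33,  15,  21,  27,  22,  61,  86,
         2,   0,   0,   0,   0,   0]), array([0.12 , 0.125, 0.13 , 0.135, 0.14 , 0.145, 0.15 , 0.155, 0.16 ,
       0.165, 0.17 , 0.175, 0.18 , 0.185, 0.19 , 0.195, 0.2  , 0.205,
       0.21 , 0.215]))
lid disc [ 0.41073065 -0.21048929  0.13396713] [ 0.56832376 -0.05128629  0.1529475 ] [ 0.48825169 -0.14361977  0.14232386]
hub 219 [ 0.46759837 -0.16307586  0.16030134] [ 0.51179686 -0.09821256  0.18557655] [ 0.48841294 -0.14235611  0.17853342]
side 176 [293.90909091 274.09090909] [ 0.434 -0.301  0.098] [ 0.476 -0.252  0.11 ] [ 0.455 -0.277  0.104] [ 59.22159091  92.81818182 166.625     ]
side 196 [318.22959184 286.17857143] [ 0.487 -0.361  0.098] [ 0.529 -0.316  0.109] [ 0.508 -0.338  0.104] [ 52.16326531  73.81632653 172.34693878]
side 211 [269.85308057 296.99052133] [ 0.367 -0.381  0.098] [ 0.41  -0.334  0.11 ] [ 0.388 -0.358  0.104] [ 85.31753555 165.53554502  64.99052133]
side 248 [324.52822581 317.90322581] [ 0.482 -0.478  0.098] [ 0.525 -0.432  0.11 ] [ 0.504 -0.455  0.104] [ 52.33467742  73.13709
[... 715 characters left out ...]
p 198 [423.83838384 234.28787879] [ 0.484 -0.472  0.098] [ 0.526 -0.427  0.116] [ 0.505 -0.45   0.107] [ 48.0959596   72.82323232 158.46464646]
top 196 [382.05612245 236.14285714] [ 0.489 -0.355  0.099] [ 0.53  -0.31   0.117] [ 0.509 -0.333  0.108] [ 46.8622449   73.78061224 160.08163265]
top 200 [362.93 256.6 ] [ 0.435 -0.295  0.098] [ 0.478 -0.252  0.117] [ 0.456 -0.274  0.107] [ 53.635  96.025 157.48 ]
top 207 [448.1352657  267.93719807] [ 0.384 -0.526  0.099] [ 0.428 -0.481  0.115] [ 0.406 -0.503  0.107] [ 84.84057971 151.96135266  66.05797101]
top 207 [394.46376812 278.49758454] [ 0.368 -0.375  0.098] [ 0.411 -0.333  0.117] [ 0.389 -0.354  0.108] [ 80.61835749 152.01449275  61.23671498]
```

View pics/a1.png

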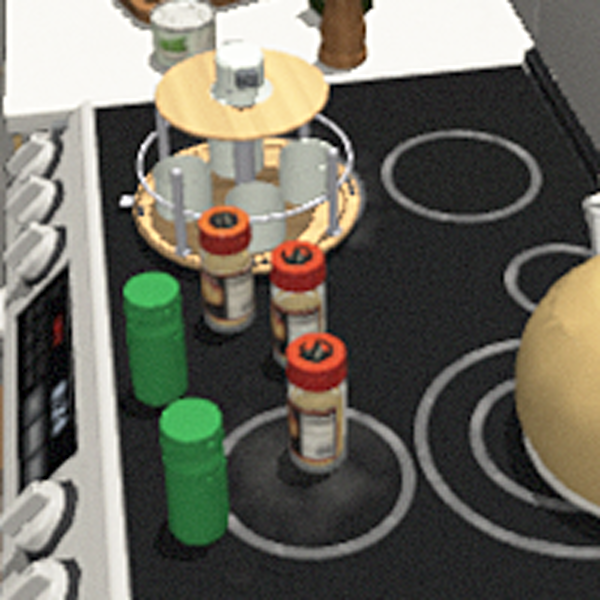

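View pics/b1.png

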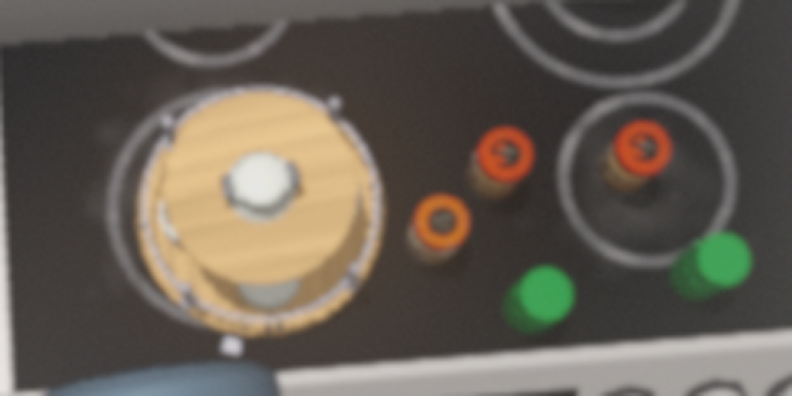

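```bash
python3 - <<'E'
from h import *
from scipy.spatial.transform import Rotation as Ro
f=np.load('f0.npz');p,ds,q,dt=[f[k] for k in('p','ds','q','dt')]
o=ctrl.get_obs();w=o['eef_rot'];print(Ro.from_quat([w[1],w[2],w[3],w[0]]).as_matrix().round(3))
W=cloud('top',dt);V=cloud('side',ds)
# glass height
m=(W[...,0]>.35)&(W[...,0]<.6)&(W[...,1]<-.2)&(W[...,1]>-.6)&(abs(W[...,2])<.03);print('hob z top',np.median(W[m][:,2]))
m=(V[...,0]>.35)&(V[...,0]<.75)&(V[...,1]<-.2)&(V[...,1]>-.6)&(abs(V[...,2])<.03);print('hob z side',np.median(V[m][:,2]))
# hood
m=(W[...,2]>.45)&(W[...,0]>.3)&(W[...,1]<-.1)&(W[...,1]>-.6);print('hood',W[m].min(0),W[m].max(0))
for x in np.arange(.4,.9,.05):
    mm=m&(abs(W[...,0]-x)<.01)
    if mm.any(): print(x,np.median(W[mm][:,2]),W[mm][:,2].min())
# kettle
m=(V[...,2]>.03)&(V[...,0]>.55)&(V[...,0]<.9)&(V[...,1]<-.2)&(V[...,1]>-.65);print('kettle',V[m].min(0),V[m].max(0))
# occupancy map from side, height max, 2cm grid
xs=np.arange(.34,.9,.02);ys=np.arange(0.0,-.7,-.02)
print('y:',ys.round(2))
for x in xs[::-1]:
    r=''
    for y in ys:
        mm=(abs(V[...,0]-x)<.01)&(abs(V[...,1]-y)<.01)&(ds>0)&(V[...,2]<.5)
        r+=' ..' if mm.sum()<1 else '%3d'%(V[mm][:,2].max()*100)
    print('%.2f'%x,r)
print(ray_z('top',300,294.5,.01))
a=cv2.resize(q[205:310,250:360],None,fx=7,fy=5.7,interpolation=cv2.INTER_CUBIC);cv2.imwrite('pics/c1.png',a)
b=cv2.resize(p[215:295,255:350],None,fx=8,fy=7,interpolation=cv2.INTER_CUBIC);cv2.imwrite('pics/c2.png',b)
E
```

```text
[[ 0.27   0.     0.963]
 [-0.963  0.     0.27 ]
 [-0.    -1.     0.   ]]
hob z top 0.00011603507028755283
hob z side -0.0002519220649541035
hood [ 0.39620981 -0.51541094  0.96633125] [ 0.51366719 -0.10000152  1.18595194]
0.4 1.042387769443034 0.9663312452680832
0.45 1.117819519841118 1.104273223770074
0.5 1.1689182346409146 1.1566289819436113
kettle [ 0.55079792 -0.59164618  0.0301553 ] [ 0.8349084  -0.20000985  0.17503118]
y: [ 0.   -0.02 -0.04 -0.06 -0.08 -0.1  -0.12 -0.14 -0.16 -0.18 -0.2  -0.22
 -0.24 -0.26 -0.28 -0.3  -0.32 -0.34 -0.36 -0.38 -0.4  -0.42 -0.44 -0.46
 -0.48 -0.5  -0.52 -0.54 -0.56 -0.58 -0.6  -0.62 -0.64 -0.66 -0.68]
0.90  .. .. .. .. .. .. .. .. .. .. .. .. .. .. .. .. .. .. .. .. .. .. .. .. .. .. .. .. .. .. .. .. .. .. ..
0.88  .. .. .. .. .. .. .. .. .. .. .. .. .. .. .. .. .. .. .. .. .. .. .. .. .. .. .. .. .. .. .. .. .. .. ..
0.86  -2 .. -3 -3 -2 -3 -2 .. .. .. .. .. .. .. .. .. .. .. .. .. .. .. .. .. .. .. -2 -3 -3 -3 -3 .. .. .. ..
0.84   1  1  2  2  1  2  2  1  2  1 .. .. ..  1 .. .. .. .. .. .. .. .. .. .. .. .. ..  1  4  1  0  1 .. .. ..
0.82   0  0
[... 2101 characters left out ...]
4   0  0  2 14 14 14 14 14 14 14 14  7  0 10 10 11  0  0  0  0  0  0  0  0  0  0  0  0  0  0  0  0  0  0  0
0.42   0  0 .. 10 14 14 14 14 14 14 11  6  0  0  0  0  0  0  6  0 .. .. .. .. 10 10 10  9  0  0  0  0  0  0  0
0.40   0  0  0  6  6  6  6  6  7  7  7 .. .. .. .. .. .. 10 10 10 .. .. .. .. 10 10 10 10  0  0  0  0  0  0  0
0.38   0  0  0  0  0  6  6  7  2  0  0 .. .. .. .. .. .. 10 10 10  0  0  0  0  0 10 10  0  0  0  0  0  0  0  0
0.36   0  0  0  0  0  0  0  0  0  0  0  0  0  0  0  0  0  0 10  8  0  0  0  0  0  0  0  0  0  0  0  0  0  0  0
0.34   0  0  0  0  0  0  0  0  0  0  0  0  0  0  0  0  0  0  0  0  0  0  0  0  0  0  0  0  0  0  0  0  0  0  0
[ 0.37550571 -0.0923732   0.01      ]
```

View pics/c1.png

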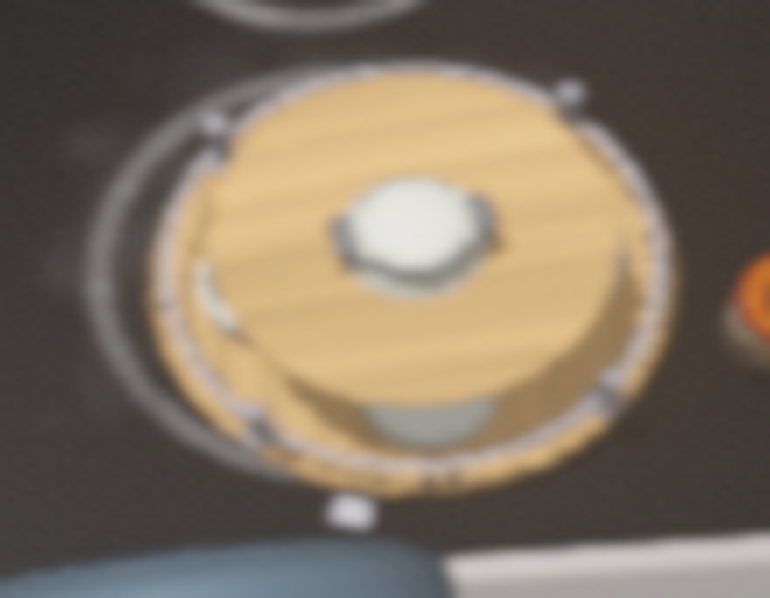

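View pics/c2.png

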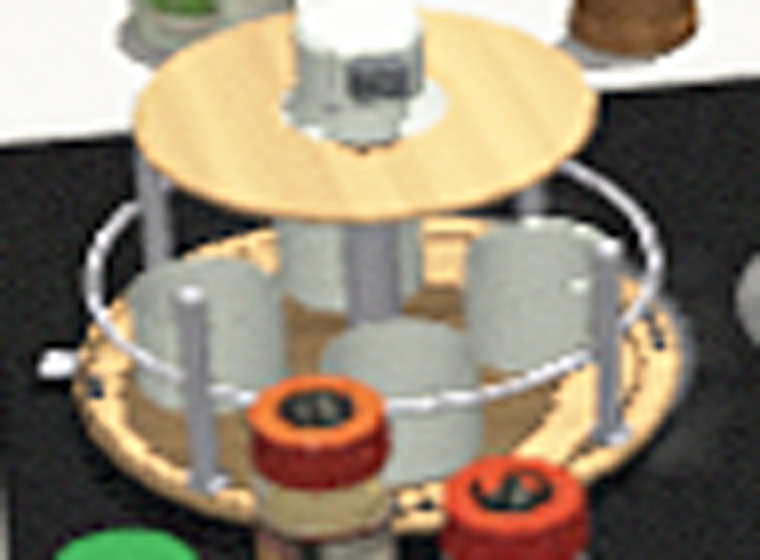

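```bash
cat >> h.py <<'E'
from scipy.spatial.transform import Rotation as Ro
def st():
    o=ctrl.get_obs();w=o['eef_rot'];R=Ro.from_quat([w[1],w[2],w[3],w[0]]).as_matrix()
    return o,np.array(o['eef_pos']),R
def go(x,y,z,a=None):
    """print needed: yaw turn about tool y (units), then shift in tool axes (units) after the turn"""
    o,P,R=st();a0=np.degrees(np.arctan2(R[1,2],R[0,2]))
    if a is None:a=a0
    th=(a0-a);d=np.array([x,y,z])-P;r=np.radians(a)
    X=np.array([np.sin(r),-np.cos(r),0]);Z=np.array([np.cos(r),np.sin(r),0])
    print('t%.2f'%o['time_s'],'P',P.round(4),'a0 %.2f'%a0,'tilt',R[:,1].round(3),'| turn_y %.3f'%(th/6),'shift x %.3f y %.3f z %.3f'%(d@X/.03,-d[2]/.03,d@Z/.03),'F',np.round(o['wrist_force'],1),'op %.3f'%o['opening'])
E
python3 - <<'E'
from h import *
A=ray_z('top',299,246.2,.17);B=ray_z('top',319.7,243.9,.17);d=B-A
print(A,B,d, 'dir a where x_t=(sin a,-cos a): ',np.degrees(np.arctan2(d[0],-d[1])))
f=np.load('f0.npz');p,ds,q,dt=[f[k] for k in('p','ds','q','dt')]
for c,d,im in(('top',dt,q),('side',ds,p)):
    W=cloud(c,d);m=(W[...,2]>.16)&(W[...,2]<.2)&(abs(W[...,0]-.49)<.06)&(abs(W[...,1]+.13)<.07)
    g=im.astype(int).mean(-1);print(c,m.sum())
    for lo,hi in((0,150),(150,256)):
        s=m&(g>=lo)&(g<hi);print(lo,s.sum(),W[s].mean(0).round(4),W[s].min(0).round(3),W[s].max(0).round(3))
    s=m&(g<150);Q=W[s];
    if len(Q)>4:
        if c=='top':
            l=Q[Q[:,1]>-.128].mean(0);r=Q[Q[:,1]<-.128].mean(0);print(l,r,np.degrees(np.arctan2(r[0]-l[0],l[1]-r[1])))
# lid disc circle at top surface: colour/edge points via convex hull + fit
    m=(W[...,2]>.13)&(W[...,2]<.155)&(abs(W[...,0]-.49)<.1)&(abs(W[...,1]+.13)<.1)
    u8=m.astype(np.uint8);n,lab,sts,ce=cv2.connectedComponentsWithStats(u8);i=1+sts[1:,4].argmax()
    cs,_=cv2.findContours((lab==i).astype(np.uint8),0,2);cs=max(cs,key=len)[:,0]
    P=np.array([ray_z(c,u,v,.142) for u,v in cs])[:,:2]
    from scipy.optimize import least_squares
    s=least_squares(lambda k:np.hypot(*(P-k[:2]).T)-k[2],[.49,-.13,.08],loss='soft_l1',f_scale=.001);print('circle',s.x)
go(.490,-.128,.26,a=10)
E
```

```text
[ 0.48757274 -0.10089525  0.17      ] [ 0.4892777  -0.15594813  0.17      ] [ 0.00170496 -0.05505288  0.        ] dir a where x_t=(sin a,-cos a):  1.773853431899812
top 305
0 20 [ 0.4828 -0.131   0.1728] [ 0.469 -0.157  0.161] [ 0.496 -0.097  0.183]
150 285 [ 0.4897 -0.1247  0.1807] [ 0.469 -0.155  0.162] [ 0.512 -0.093  0.19 ]
[ 0.47792768 -0.10460235  0.17166659] [ 0.48685293 -0.15259861  0.17377934] 10.534234851267062
circle [ 0.49097918 -0.12514629  0.07856524]
side 219
0 50 [ 0.4931 -0.1557  0.1705] [ 0.47  -0.163  0.161] [ 0.511 -0.133  0.18 ]
150 169 [ 0.4873 -0.1361  0.1782] [ 0.468 -0.158  0.16 ] [ 0.512 -0.098  0.186]
circle [ 0.48952749 -0.13306537  0.07821532]
t1.30 P [ 0.1555 -0.5536  0.2313] a0 15.69 tilt [ 0.  0. -1.] | turn_y 0.948 shift x -12.034 y -0.957 z 13.444 F [-0.  -0.5 -0.5] op 1.000
```

```bash
python3 - <<'E'
from h import *
B=ray_z('side',302.25,226.1,.169);print(B, np.degrees(np.arctan2(B[0]-.490,-.130-B[1])))
go(.490,-.129,.26,a=4)
E
```

```text
[ 0.49461975 -0.15797668  0.169     ] 9.376565379127634
t1.30 P [ 0.1555 -0.5536  0.2313] a0 15.69 tilt [ 0.  0. -1.] | turn_y 1.948 shift x -13.341 y -0.957 z 12.110 F [-0.  -0.5 -0.5] op 1.000
```

```bash
python3 - <<'E'
from h import *
go(.490,-.129,.26,a=6.7)
E
```

```text
t1.30 P [ 0.1555 -0.5536  0.2313] a0 15.69 tilt [ 0.  0. -1.] | turn_y 1.498 shift x -12.755 y -0.957 z 12.725 F [-0.  -0.5 -0.5] op 1.000
```

Call:
step_arm:
  commands:
    - [0,0.75,0,0,-0.5,0,1]
    - [0,0.75,0,0,-0.46,0,1]

```text
time_s: 1.5
eef_pos: [0.1555, -0.5533, 0.26]
eef_rot: [0.528, -0.527, 0.471, -0.471]
wrist_force: [0.3, -0.6, 0.1]
opening: 1.004
```

```bash
python3 - <<'E'
from h import *
go(.490,-.129,.26)
E
```

```text
t1.50 P [ 0.1555 -0.5533  0.26  ] a0 6.51 tilt [-0.     0.001 -1.   ] | turn_y 0.000 shift x -12.788 y 0.001 z 12.682 F [ 0.3 -0.6  0.1] op 1.004
```

Call:
step_arm:
  commands:
    - [0,0,0,-0.9,0,0.9,1]
    - [0,0,0,-0.9,0,0.9,1]
    - [0,0,0,-0.9,0,0.9,1]
    - [0,0,0,-0.9,0,0.9,1]
    - [0,0,0,-0.9,0,0.9,1]
    - [0,0,0,-0.9,0,0.9,1]
    - [0,0,0,-0.9,0,0.9,1]
    - [0,0,0,-0.9,0,0.9,1]
    - [0,0,0,-0.9,0,0.9,1]
    - [0,0,0,-0.9,0,0.9,1]

```text
time_s: 2.5
eef_pos: [0.393, -0.2527, 0.2603]
eef_rot: [-0.528, 0.528, -0.47, 0.47]
wrist_force: [0.4, -0.4, 0.4]
opening: 1.001
```

```bash
python3 - <<'E'
from h import *
go(.490,-.129,.26)
E
```

```text
t2.50 P [ 0.393  -0.2527  0.2603] a0 6.68 tilt [ 0.    -0.001 -1.   ] | turn_y 0.000 shift x -3.719 y 0.012 z 3.691 F [ 0.4 -0.4  0.4] op 1.001
```

Call:
step_arm:
  commands:
    - [0,0,0,-0.9,0,0.9,1]
    - [0,0,0,-0.9,0,0.9,1]
    - [0,0,0,-0.9,0,0.9,1]
    - [0,0,0,-0.9,0,0.9,1]
    - [0,0,0,-0.12,0,0.09,1]
    - [0,0,0,0,0,0,1]

```text
time_s: 3.1
eef_pos: [0.4894, -0.1294, 0.26]
eef_rot: [-0.529, 0.529, -0.469, 0.469]
wrist_force: [0.1, -0.2, -0.0]
opening: 1.002
```

```bash
python3 - <<'E'
from h import *
p,ds=shot('side');q,dt=shot('top')
go(.490,-.129,.26)
a=cv2.resize(q[190:310,250:370],None,fx=5,fy=5,interpolation=cv2.INTER_CUBIC)
b=cv2.resize(p[160:290,235:365],None,fx=4.6,fy=4.6,interpolation=cv2.INTER_CUBIC)
cv2.imwrite('pics/d1.png',a);cv2.imwrite('pics/d2.png',b)
E
```

```text
t3.20 P [ 0.4888 -0.1308  0.26  ] a0 6.68 tilt [-0. -0. -1.] | turn_y 0.000 shift x -0.054 y 0.001 z 0.048 F [-0.   0.6 -0.2] op 1.000
```

View pics/d1.png

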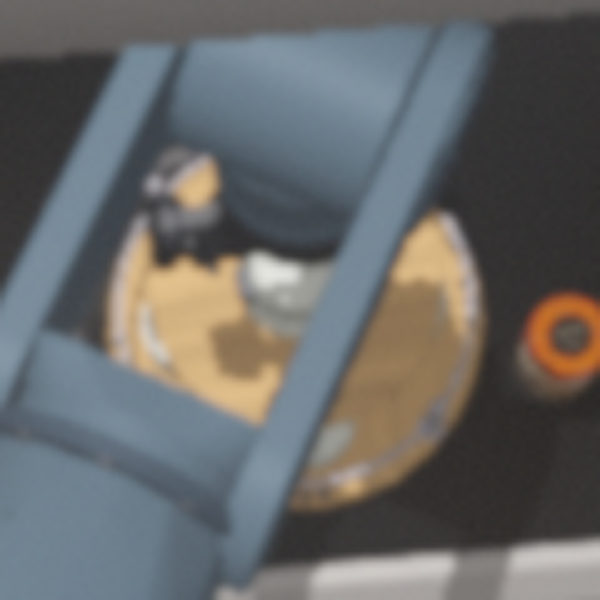

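View pics/d2.png

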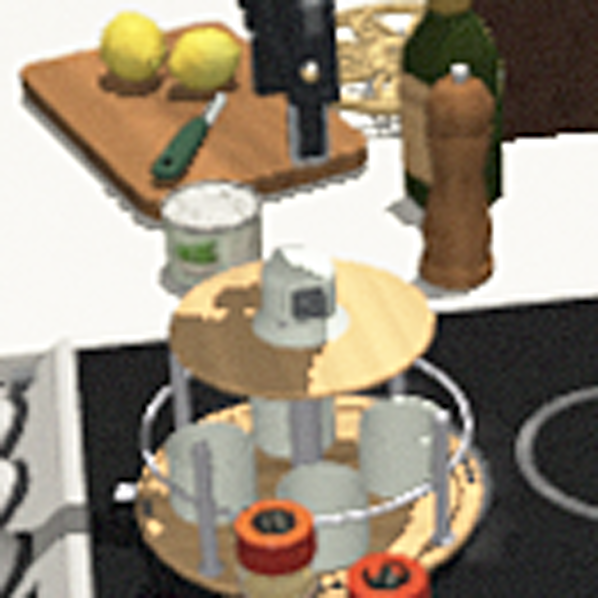

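```bash
python3 - <<'E'
from h import *
o,P,R=st()
p,ds=shot('side');V=cloud('side',ds)
for dx in(.0425,.050,.057):
  for b in (0,-.013): print(dx,b,w2p('side',P+R@np.array([dx,b,0])))
m=(V[...,2]>.22)&(V[...,2]<.33)&(abs(V[...,0]-.49)<.06)&(abs(V[...,1]+.15)<.09)
Q=V[m];print(len(Q),Q.min(0),Q.max(0))
L=(Q-P)@R;print('tool frame',L.min(0),L.max(0))
for k in range(3): print(np.percentile(L[:,k],[2,10,50,90,98]).round(4))
s=L[:,1]>-.045; print('tip',np.percentile(L[s],[1,5,50,95,99],axis=0).round(4))
E
```

```text
0.0425 0 [301.22789953 198.56097699]
0.0425 -0.013 [301.01914629 194.02030451]
0.05 0 [301.94182447 199.8711385 ]
0.05 -0.013 [301.73601442 195.31500903]
0.057 0 [302.61461153 201.10580571]
0.057 -0.013 [302.41161149 196.53517567]
268 [ 0.46895945 -0.20818417  0.27284083] [ 0.50934574 -0.06409016  0.32984866]
tool frame [-0.06843959 -0.06980079 -0.01580921] [ 0.07852472 -0.0128145   0.01209069]
[-0.048  -0.0437  0.0512  0.0729  0.0758]
[-0.0692 -0.0666 -0.0404 -0.0197 -0.0141]
[-0.0131 -0.0115 -0.0047  0.0074  0.0097]
tip [[-0.046  -0.0446 -0.0119]
 [-0.0443 -0.0439 -0.0112]
 [ 0.0497 -0.0291 -0.0031]
 [ 0.0584 -0.0147  0.009 ]
 [ 0.0616 -0.0129  0.0098]]
```

Call:
step_arm:
  commands:
    - [0,0,0,0,0.9,0,1]
    - [0,0,0,0,0.9,0,1]
    - [0,0,0,0,0.9,0,1]
    - [0,0,0,0,0.83,0,1]
    - [0,0,0,0,0,0,0.8]
    - [0,0,0,0,0,0,0.8]
    - [0,0,0,0,0,0,0.8]

```text
time_s: 3.95
eef_pos: [0.4897, -0.1311, 0.1557]
eef_rot: [0.528, -0.528, 0.47, -0.471]
wrist_force: [-0.2, 2.2, -0.6]
opening: 0.799
```

Call:
step_arm:
  commands:
    - [0,0,0,0,0,0,0.73]
    - [0,0,0,0,0,0,0.7]
    - [0,0,0,0,0,0,0.7]

```text
time_s: 4.25
eef_pos: [0.4896, -0.1299, 0.1551]
eef_rot: [0.529, -0.528, 0.47, -0.47]
wrist_force: [-0.9, 4.0, 1.8]
opening: 0.702
```

```bash
python3 - <<'E'
from h import *
go(.490,-.130,.154)
p,ds=shot('side');
b=cv2.resize(p[190:290,245:345],None,fx=6,fy=6,interpolation=cv2.INTER_CUBIC)
cv2.imwrite('pics/e1.png',b)
E
```

```text
t4.25 P [ 0.4896 -0.1299  0.1551] a0 6.70 tilt [ 0.001  0.    -1.   ] | turn_y 0.000 shift x 0.005 y 0.035 z 0.012 F [-0.9  4.   1.8] op 0.702
```

View pics/e1.png

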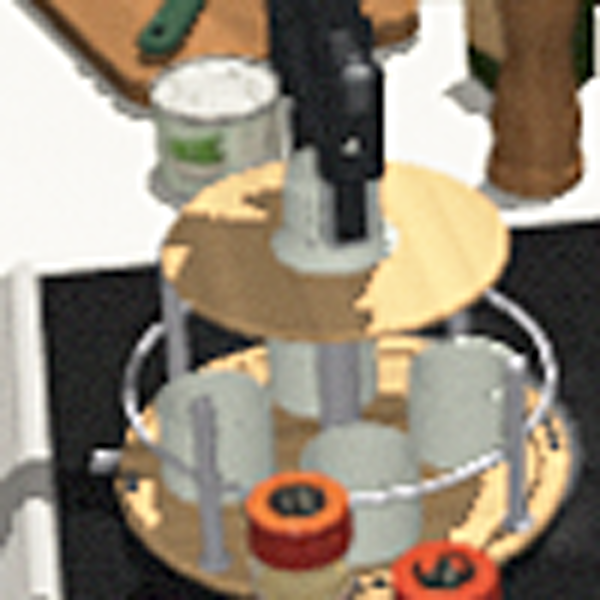

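Call:
step_arm:
  commands:
    - [0,0,0,-0.08,0,0,0.7]
    - [0,0,0,0,0,0,0.7]
    - [0,0,0,0,0,0,0.7]

```text
time_s: 4.6
eef_pos: [0.4895, -0.1285, 0.1548]
eef_rot: [-0.528, 0.528, -0.469, 0.471]
wrist_force: [0.1, 0.4, 4.9]
opening: 0.695
```

Call:
step_arm:
  commands:
    - [0,0,0,0,0,0,0.65]
    - [0,0,0,0,0,0,0.6]
    - [0,0,0,0,0,0,0.5]

```text
time_s: 4.9
eef_pos: [0.4897, -0.1282, 0.1566]
eef_rot: [0.529, -0.528, 0.469, -0.471]
wrist_force: [-6.9, 4.3, 14.1]
opening: 0.515
```

```bash
python3 - <<'E'
from h import *
go(.490,-.130,.154)
p,ds=shot('side');
b=cv2.resize(p[190:290,245:345],None,fx=6,fy=6,interpolation=cv2.INTER_CUBIC)
cv2.imwrite('pics/e2.png',b)
E
```

```text
t4.90 P [ 0.4897 -0.1282  0.1566] a0 6.69 tilt [ 0.002 -0.001 -1.   ] | turn_y 0.000 shift x 0.060 y 0.085 z 0.002 F [-6.9  4.3 14.1] op 0.515
```

View pics/e2.png

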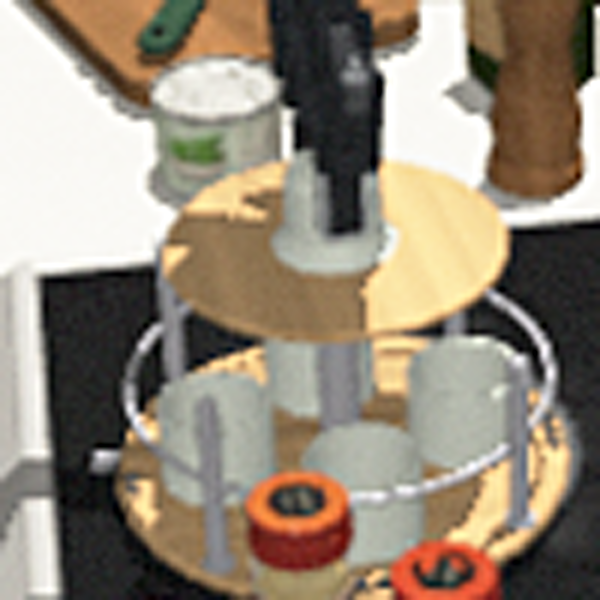

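Call:
step_arm:
  commands:
    - [0,0,0,0,0,0,0.4]
    - [0,0,0,0,0,0,0.4]

```text
time_s: 5.15
eef_pos: [0.4897, -0.1282, 0.1565]
eef_rot: [0.529, -0.528, 0.469, -0.471]
wrist_force: [-5.9, 4.3, 18.8]
opening: 0.519
```

Call:
step_arm:
  commands:
    - [0,0,0,0,-0.15,0,0.4]
    - [0,0,0,0,-0.15,0,0.4]
    - [0,0,0,0,-0.15,0,0.4]

```text
time_s: 5.45
eef_pos: [0.4882, -0.1278, 0.167]
eef_rot: [-0.528, 0.529, -0.471, 0.469]
wrist_force: [-0.3, -0.7, -3.9]
opening: 0.506
```

Call:
step_arm:
  commands:
    - [0,0,0,0,-0.4,0,0.4]
    - [0,0,0,0,-0.5,0,0.4]
    - [0,0,0,0,-0.5,0,0.4]
    - [0,0,0,0,-0.5,0,0.4]
    - [0,0,0,0,0,0,0.4]

```text
time_s: 5.95
eef_pos: [0.4902, -0.1286, 0.2273]
eef_rot: [0.529, -0.528, 0.468, -0.472]
wrist_force: [1.0, -0.6, -2.3]
opening: 0.509
```

```bash
python3 - <<'E'
from h import *
p,ds=shot('side');
go(.655,-.275,.225)
b=cv2.resize(p[170:290,235:355],None,fx=5,fy=5,interpolation=cv2.INTER_CUBIC)
cv2.imwrite('pics/e3.png',b)
E
```

```text
t6.00 P [ 0.4895 -0.1283  0.2259] a0 6.69 tilt [ 0.002 -0.001 -1.   ] | turn_y 0.000 shift x 5.499 y 0.029 z 4.909 F [-0.9 -0.4 -3.2] op 0.508
```

View pics/e3.png

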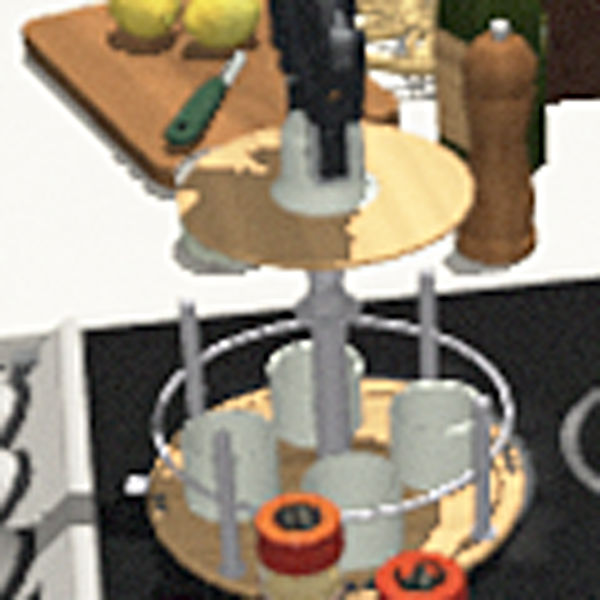

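Call:
step_arm:
  commands:
    - [0,0,0,0.5,0,0.45,0.4]
    - [0,0,0,0.8,0,0.7,0.4]
    - [0,0,0,0.8,0,0.7,0.4]
    - [0,0,0,0.8,0,0.7,0.4]
    - [0,0,0,0.8,0,0.7,0.4]
    - [0,0,0,0.8,0,0.7,0.4]
    - [0,0,0,0.7,0,0.65,0.4]
    - [0,0,0,0.3,0,0.3,0.4]
    - [0,0,0,0,0,0,0.4]

```text
time_s: 6.9
eef_pos: [0.6542, -0.2756, 0.2223]
eef_rot: [-0.528, 0.528, -0.471, 0.469]
wrist_force: [-0.1, 0.4, -2.9]
opening: 0.507
```

```bash
python3 - <<'E'
from h import *
p,ds=shot('side','e4')
go(.655,-.275,.026)
E
```

```text
t6.95 P [ 0.6536 -0.2747  0.2225] a0 6.66 tilt [-0.003  0.002 -1.   ] | turn_y 0.000 shift x 0.017 y 6.550 z 0.046 F [-0.5  0.4 -2.3] op 0.506
```

View pics/e4.png

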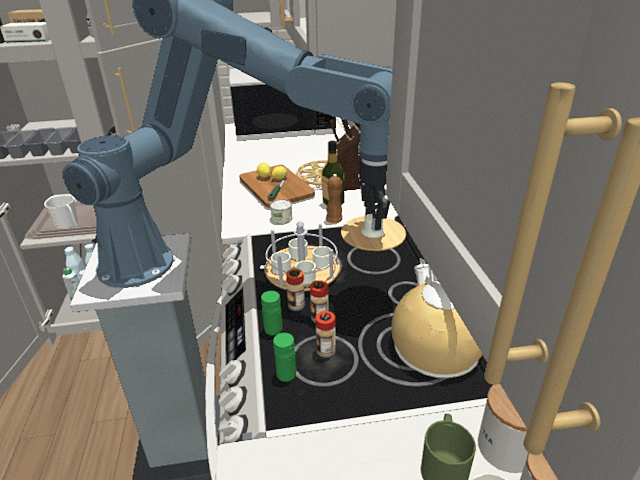

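Call:
step_arm:
  commands:
    - [0,0,0,0,0.5,0,0.4]
    - [0,0,0,0,0.9,0,0.4]
    - [0,0,0,0,0.9,0,0.4]
    - [0,0,0,0,0.9,0,0.4]
    - [0,0,0,0,0.9,0,0.4]
    - [0,0,0,0,0.9,0,0.4]
    - [0,0,0,0,0.9,0,0.4]
    - [0,0,0,0,0.4,0,0.4]
    - [0,0,0,0,0,0,0.4]

```text
time_s: 7.85
eef_pos: [0.6518, -0.2728, 0.0325]
eef_rot: [-0.528, 0.529, -0.472, 0.468]
wrist_force: [-0.5, 0.3, -2.9]
opening: 0.512
```

Call:
step_arm:
  commands:
    - [0,0,0,0,0.1,0,0.4]
    - [0,0,0,0,0.1,0,0.4]
    - [0,0,0,0,0.1,0,0.4]

```text
time_s: 8.15
eef_pos: [0.6551, -0.2752, 0.0283]
eef_rot: [0.528, -0.528, 0.469, -0.471]
wrist_force: [-0.1, -0.3, -2.5]
opening: 0.508
```

Call:
step_arm:
  commands:
    - [0,0,0,0,0.1,0,0.4]
    - [0,0,0,0,0.1,0,0.4]
    - [0,0,0,0,0,0,0.4]

```text
time_s: 8.45
eef_pos: [0.6539, -0.2745, 0.0203]
eef_rot: [-0.528, 0.528, -0.47, 0.47]
wrist_force: [-0.1, -0.0, -3.1]
opening: 0.511
```

Call:
step_arm:
  commands:
    - [0,0,0,0,0.05,0,0.4]
    - [0,0,0,0,0,0,0.4]

```text
time_s: 8.65
eef_pos: [0.6542, -0.2747, 0.02]
eef_rot: [-0.528, 0.528, -0.47, 0.47]
wrist_force: [-2.6, 1.9, 2.1]
opening: 0.507
```

Call:
step_arm:
  commands:
    - [0,0,0,0,0,0,0.6]
    - [0,0,0,0,0,0,0.7]
    - [0,0,0,0,0,0,0.85]
    - [0,0,0,0,0,0,1]
    - [0,0,0,0,-0.5,0,1]
    - [0,0,0,0,-0.9,0,1]
    - [0,0,0,0,-0.9,0,1]
    - [0,0,0,0,-0.9,0,1]
    - [0,0,0,0,-0.9,0,1]
    - [0,0,0,0,-0.9,0,1]

```text
time_s: 9.65
eef_pos: [0.6544, -0.2748, 0.1721]
eef_rot: [0.528, -0.528, 0.469, -0.471]
wrist_force: [0.7, -0.5, 0.0]
opening: 1.004
```

```bash
python3 - <<'E'
from h import *
p,ds=shot('side','f1');q,dt=shot('top','f1t')
np.savez('f1.npz',p=p,ds=ds,q=q,dt=dt)
b=cv2.resize(p[215:305,250:350],None,fx=8,fy=6.6,interpolation=cv2.INTER_CUBIC);cv2.imwrite('pics/f2.png',b)
b=cv2.resize(q[205:310,250:360],None,fx=7,fy=5.7,interpolation=cv2.INTER_CUBIC);cv2.imwrite('pics/f3.png',b)
go(.655,-.275,.2)
E
```

```text
t9.75 P [ 0.657  -0.2763  0.1766] a0 6.70 tilt [ 0.009 -0.006 -1.   ] | turn_y 0.000 shift x -0.051 y -0.779 z -0.061 F [ 0.5 -0.3  0.9] op 1.005
```

View pics/f1.png

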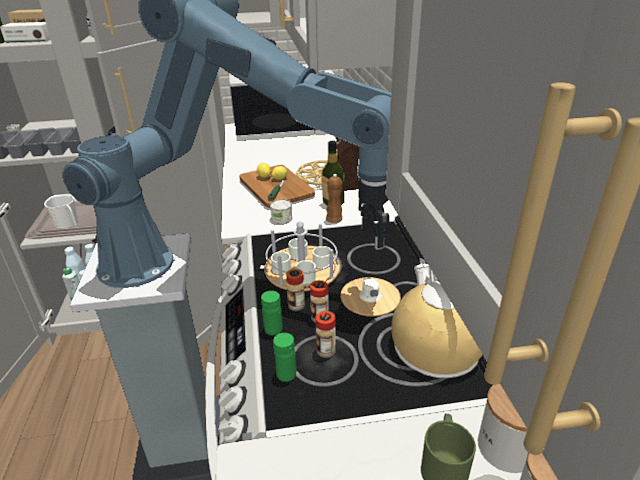

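View pics/f2.png

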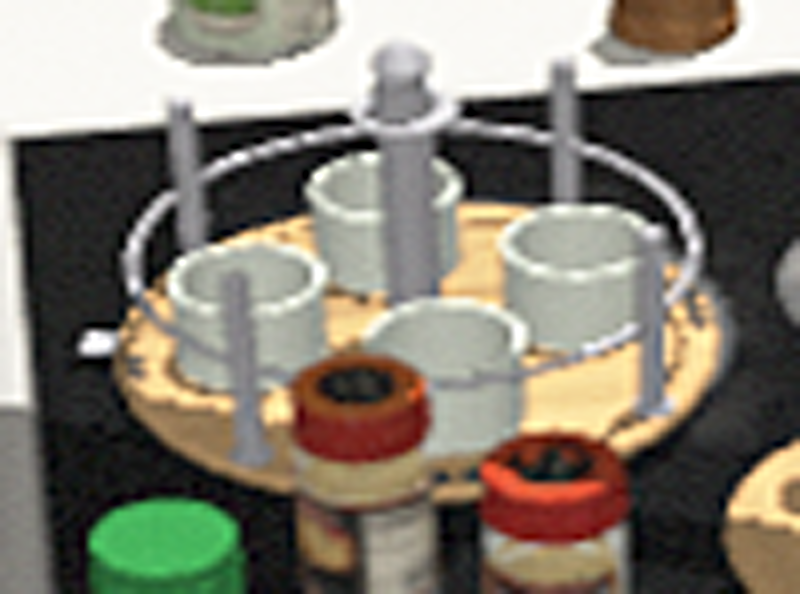

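View pics/f3.png

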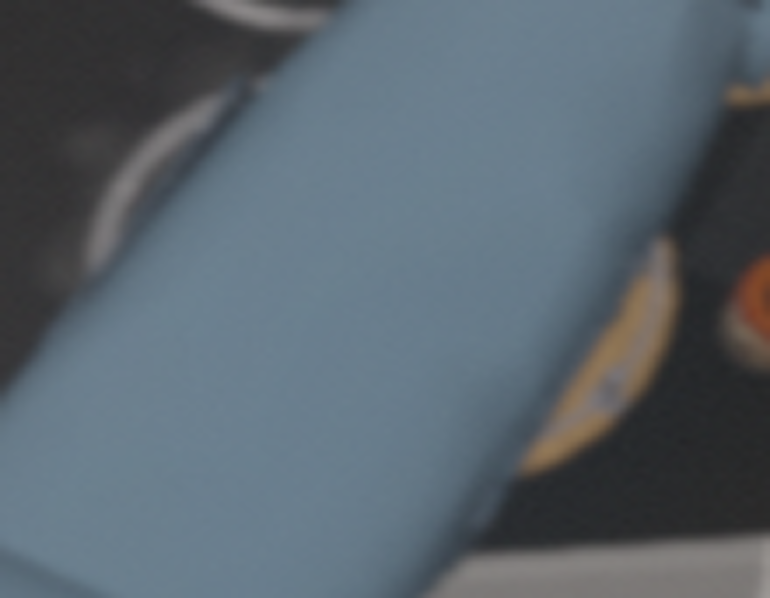

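```bash
python3 - <<'E'
from h import *
go(.42,-.50,.25)
E
```

```text
t9.75 P [ 0.657  -0.2763  0.1766] a0 6.70 tilt [ 0.009 -0.006 -1.   ] | turn_y 0.000 shift x 6.484 y -2.446 z -8.715 F [ 0.5 -0.3  0.9] op 1.005
```

Call:
step_arm:
  commands:
    - [0,0,0,0,-0.9,0,1]
    - [0,0,0,0,-0.9,-0.8,1]
    - [0,0,0,0.5,-0.7,-0.9,1]
    - [0,0,0,0.8,0,-1,1]
    - [0,0,0,0.8,0,-1,1]
    - [0,0,0,0.8,0,-1,1]
    - [0,0,0,0.8,0,-1,1]
    - [0,0,0,0.8,0,-1,1]
    - [0,0,0,0.8,0,-1,1]
    - [0,0,0,0.8,0,-0.8,1]

```text
time_s: 10.75
eef_pos: [0.4205, -0.4871, 0.2446]
eef_rot: [-0.528, 0.528, -0.47, 0.47]
wrist_force: [0.8, 1.0, 0.6]
opening: 1.002
```

```bash
python3 - <<'E'
from h import *
p,ds=shot('side');q,dt=shot('top','g1t')
np.savez('g1.npz',p=p,ds=ds,q=q,dt=dt)
b=cv2.resize(p[215:305,250:350],None,fx=8,fy=6.6,interpolation=cv2.INTER_CUBIC);cv2.imwrite('pics/g2.png',b)
b=cv2.resize(q[205:305,258:358],None,fx=7,fy=6,interpolation=cv2.INTER_CUBIC);cv2.imwrite('pics/g3.png',b)
go(.655,-.275,.2)
E
```

```text
t10.85 P [ 0.4189 -0.4894  0.2444] a0 6.41 tilt [-0.001 -0.001 -1.   ] | turn_y 0.000 shift x -6.224 y 1.480 z 8.617 F [-1.1  0.1 -0.3] op 1.002
```

View pics/g3.png

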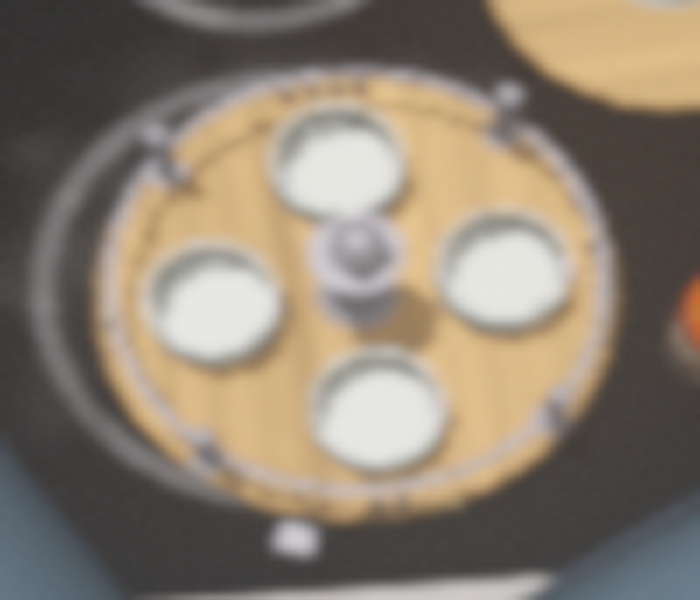

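View pics/g2.png

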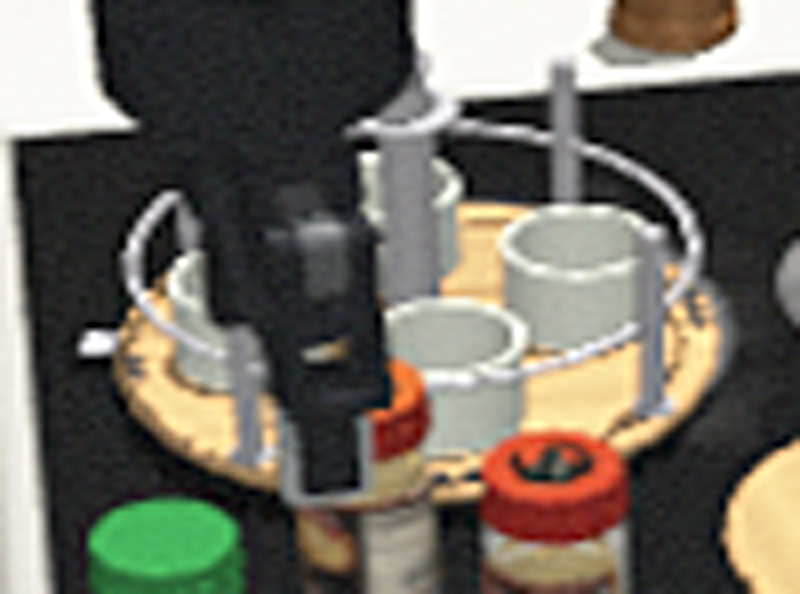

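```bash
python3 - <<'E'
from h import *
f=np.load('g1.npz');p,ds,q,dt=[f[k] for k in('p','ds','q','dt')]
C=[ray_z('top',u,v,.061)[:2] for u,v in((288.4,254.2),(312.3,271.8),(330.3,248.8),(306.4,230.8))]
C=np.array(C);c=C.mean(0);print('manual',C.round(4),c)
print(np.hypot(*(C-c).T),np.degrees(np.arctan2(*(C-c).T[::-1])))
W=cloud('top',dt);m=(W[...,2]>.045)&(W[...,2]<.075)&(np.hypot(W[...,0]-.49,W[...,1]+.127)<.092)
n,lab,s,ce=cv2.connectedComponentsWithStats(m.astype(np.uint8))
for i in range(1,n):
    if s[i,4]>25:
        Q=W[lab==i];print(s[i,4],ce[i],Q.min(0).round(3),Q.max(0).round(3),Q.mean(0).round(4))
# tab in both, posts tops
V=cloud('side',ds)
print('tab top', ray_z('top',258+297/7,205+540/6,.008),'side',ray_z('side',250+97/8,215+343/6.6,.008))
for u,v in((152,137),(510,95)): print('post',ray_z('top',258+u/7,205+v/6,.112))
for u,v in((180,105),(562,65),(655,237)): print('post side',ray_z('side',250+u/8,215+v/6.6,.112))
print('head top',ray_z('top',258+358/7,205+245/6,.169),'side',ray_z('side',250+400/8,215+50/6.6,.169))
E
```

```text
manual [[ 0.487  -0.0689]
 [ 0.4314 -0.1323]
 [ 0.4928 -0.1887]
 [ 0.5504 -0.1252]] [ 0.4904013 -0.1287631]
[0.05998926 0.05907008 0.0599864  0.060124  ] [  93.27687464 -176.60174514  -87.72984926    3.38458342]
80 [304.8125 230.5375] [ 0.524 -0.147  0.045] [ 0.578 -0.095  0.07 ] [ 0.5521 -0.1208  0.0585]
85 [328.92941176 248.57647059] [ 0.467 -0.211  0.047] [ 0.522 -0.159  0.069] [ 0.4943 -0.185   0.0582]
81 [287.08641975 253.87654321] [ 0.46  -0.091  0.045] [ 0.515 -0.039  0.07 ] [ 0.4889 -0.0651  0.0574]
74 [310.83783784 271.7972973 ] [ 0.404 -0.155  0.045] [ 0.458 -0.102  0.069] [ 0.4321 -0.1282  0.0591]
tab top [ 0.37415758 -0.09347888  0.008     ] side [ 0.3772994  -0.09862655  0.008     ]
post [ 0.55405549 -0.05151634  0.112     ]
post [ 0.5623498  -0.19453067  0.112     ]
post side [ 0.41724049 -0.07336966  0.112     ]
post side [ 0.5571533  -0.06656629  0.112     ]
post side [ 0.56589093 -0.20665814  0.112     ]
head top [ 0.48655431 -0.1277072   0.169     ] side [ 0.49101927 -0.13836727  0.169     ]
```

```bash
python3 - <<'E'
from h import *
f=np.load('f0.npz');p,ds,q,dt=[f[k] for k in('p','ds','q','dt')]
for c,im in(('top',q),('side',p)):
    hsv=cv2.cvtColor(im,cv2.COLOR_BGR2HSV)
    m=((hsv[...,0]<14)|(hsv[...,0]>172))&(hsv[...,1]>140)&(hsv[...,2]>60)
    m=m.astype(np.uint8);m=cv2.morphologyEx(m,cv2.MORPH_CLOSE,np.ones((5,5)))
    n,lab,s,ce=cv2.connectedComponentsWithStats(m)
    for i in range(1,n):
        if s[i,4]>60:
            x,y,w,h,a=s[i];
            W=ray_z(c,*ce[i],.1)
            if .35<W[0]<.6 and -.6<W[1]<-.2:
                # width -> centre col; project
                # find world xy such that projected cap bbox centre matches
                def bb(X):
                    t=np.linspace(0,2*np.pi,60);P=[w2p(c,[X[0]+.0223*np.cos(k),X[1]+.0223*np.sin(k),z]) for k in t for z in(.085,.106)]
                    P=np.array(P);return np.r_[P.min(0),P.max(0)]
                from scipy.optimize import least_squares
                ob=np.array([x-.5,y-.5,x+w-.5,y+h-.5])
                r=least_squares(lambda X:bb(X)-ob,W[:2]);print(c,s[i],r.x.round(4),r.fun.round(2))
E
```

```text
top [416 226  17  18 234] [ 0.5058 -0.4513] [-0.26  0.43  0.26 -0.43]
top [374 228  18  18 247] [ 0.5096 -0.335 ] [ 0.52  0.43 -0.51 -0.43]Traceback (most recent call last):
  File "<stdin>", line 20, in <module>
    return func(*args, **kwargs)
    result = trf(vector_fun.fun, vector_fun.jac, x0, f0, J0, lb, ub, ftol, xtol,
                 gtol, max_nfev, x_scale, loss_function, tr_solver,
                 tr_options.copy(), verbose, callback=callback_wrapped)
    return trf_no_bounds(
        fun, jac, x0, f0, J0, ftol, xtol, gtol, max_nfev, x_scale,
        loss_function, tr_solver, tr_options, verbose, callback=callback)
    f_new = fun(x_new)
    self._update_fun()
    ~~~~~~~~~~~~~~~~^^
    self.f = self.fun_wrapped(xp_copy(self.x))
             ~~~~~~~~~~~~~~~~^^^^^^^^^^^^^^^^^
    return np.atleast_1d(self.fun(x))
                         ~~~~~~~~^^^
    return self.f(x, *self.args, **self.kwargs)
           ~~~~~~^^^^^^^^^^^^^^^^^^^^^^^^^^^^^^
  File "<stdin>", line 20, in <lambda>
  File "<stdin>", line 16, in bb
  File "h.py", line 8, in w2p
    c=ctrl.get_calibration(cam);K=np.array(c['intrinsics']);R=np.array(c['R']);t=np.array(c['t'])
ValueError: time passes only in moves, steps and waits
```

```bash
sed -i 's/^from bench import ctrl/from bench import ctrl\n_C={}\ndef cal(n):\n    if n not in _C:_C[n]=ctrl.get_calibration(n)\n    return _C[n]/; s/c=ctrl.get_calibration(cam)/c=cal(cam)/' h.py
cat >> h.py <<'E'
from scipy.optimize import least_squares
def caps(im,c,z0=.085,hue='red'):
    hsv=cv2.cvtColor(im,cv2.COLOR_BGR2HSV)
    m=((hsv[...,0]<16)|(hsv[...,0]>172))&(hsv[...,1]>140)&(hsv[...,2]>50)
    m=m.astype(np.uint8);m=cv2.morphologyEx(m,cv2.MORPH_CLOSE,np.ones((5,5)))
    n,lab,s,ce=cv2.connectedComponentsWithStats(m)
    t=np.linspace(0,2*np.pi,60)
    def bb(X):
        P=np.array([w2p(c,[X[0]+.0223*np.cos(k),X[1]+.0223*np.sin(k),z]) for k in t for z in(z0,z0+.021)]);return np.r_[P.min(0),P.max(0)]
    for i in range(1,n):
        if s[i,4]>60:
            x,y,w,h,a=s[i];W=ray_z(c,*ce[i],z0+.015)
            if .35<W[0]<.7 and -.6<W[1]<0:
                ob=np.array([x-.5,y-.5,x+w-.5,y+h-.5])
                r=least_squares(lambda X:bb(X)-ob,W[:2]);print(c,s[i],r.x.round(4),r.fun.round(2))
E
python3 - <<'E'
from h import *
f=np.load('f0.npz');caps(f['q'],'top');caps(f['p'],'side')
go(.456,-.277,.2)
E
```

```text
top [416 226  17  18 234] [ 0.5058 -0.4513] [-0.26  0.43  0.26 -0.43]
top [374 228  18  18 247] [ 0.5096 -0.335 ] [ 0.52  0.43 -0.51 -0.43]
top [355 249  18  17 199] [ 0.4563 -0.2762] [ 0.58 -0.06 -0.57  0.07]
side [286 268  18  17 213] [ 0.4564 -0.2765] [ 0.04 -0.09 -0.04  0.09]
side [310 280  19  17 276] [ 0.51   -0.3363] [ 0.32 -0.55 -0.33  0.53]
side [315 311  21  20 350] [ 0.5047 -0.4545] [ 0.51 -0.26 -0.51  0.27]
t10.85 P [ 0.4189 -0.4894  0.2444] a0 6.41 tilt [-0.001 -0.001 -1.   ] | turn_y 0.000 shift x -6.898 y 1.480 z 2.017 F [-1.1  0.1 -0.3] op 1.002
```

```bash
python3 - <<'E'
from h import *
o,P,R=st();print(np.round(o['q'],3))
go(.4563,-.2764,.2,93.1)
E
```

```text
[-1.046e+00  3.220e-01  1.408e+00 -1.000e-03  1.411e+00  4.130e-01]
t10.85 P [ 0.4189 -0.4894  0.2444] a0 6.41 tilt [-0.001 -0.001 -1.   ] | turn_y -14.449 shift x 1.627 y 1.480 z 7.022 F [-1.1  0.1 -0.3] op 1.002
```

Call:
step_arm:
  commands:
    - [0,-1,0,0,0,0,1]
    - [0,-1,0,0,0,0,1]
    - [0,-1,0,0,0,0,1]
    - [0,-1,0,0,0,0,1]
    - [0,-1,0,0,0,0,1]
    - [0,-1,0,0,0,0,1]
    - [0,-1,0,0,0,0,1]
    - [0,-1,0,0,0,0,1]
    - [0,-1,0,0,0,0,1]
    - [0,-1,0,0,0,0,1]

```text
time_s: 11.85
eef_pos: [0.4228, -0.4852, 0.2444]
eef_rot: [0.693, -0.693, 0.141, -0.141]
wrist_force: [-0.3, 1.1, 0.2]
opening: 0.999
```

Call:
step_arm:
  commands:
    - [0,-1,0,0,0.3,0,1]
    - [0,-1,0,0,0.3,0,1]
    - [0,-1,0,0,0.3,0,1]
    - [0,-1,0,0,0.3,0,1]
    - [0,-0.45,0,0,0.28,0,1]
    - [0,0,0,0.2,0,0.9,1]
    - [0,0,0,0.2,0,0.9,1]
    - [0,0,0,0.2,0,0.9,1]
    - [0,0,0,0.2,0,0.9,1]
    - [0,0,0,0.2,0,0.9,1]

```text
time_s: 12.85
eef_pos: [0.4446, -0.3477, 0.2]
eef_rot: [0.707, -0.707, -0.021, 0.021]
wrist_force: [0.3, -0.3, 0.7]
opening: 1.003
```

```bash
python3 - <<'E'
from h import *
go(.4563,-.2764,.08,93.1)
E
```

```text
t12.85 P [ 0.4446 -0.3477  0.2   ] a0 93.41 tilt [ 0.  0. -1.] | turn_y 0.052 shift x 0.519 y 3.999 z 2.351 F [ 0.3 -0.3  0.7] op 1.003
```

Call:
step_arm:
  commands:
    - [0,0,0,0.15,0,0.8,1]
    - [0,0,0,0.2,0,0.8,1]
    - [0,0,0,0.17,0,0.75,1]
    - [0,0,0,0,0.9,0,1]
    - [0,0,0,0,0.9,0,1]

```text
time_s: 13.35
eef_pos: [0.4568, -0.2773, 0.1466]
eef_rot: [-0.706, 0.708, 0.023, -0.021]
wrist_force: [0.1, -0.4, -1.1]
opening: 0.997
```

```bash
python3 - <<'E'
from h import *
go(.4563,-.2764,.08,93.1)
E
```

```text
t13.35 P [ 0.4568 -0.2773  0.1466] a0 93.51 tilt [ 0.003 -0.002 -1.   ] | turn_y 0.068 shift x -0.016 y 2.220 z 0.030 F [ 0.1 -0.4 -1.1] op 0.997
```

Call:
step_arm:
  commands:
    - [0,0,0,0,0.8,0.02,1]
    - [0,0,0,0,0.9,0,1]
    - [0,0,0,0,0.5,0,1]
    - [0,0,0,0,0,0,0.8]
    - [0,0,0,0,0,0,0.65]
    - [0,0,0,0,0,0,0.6]
    - [0,0,0,0,0,0,0.5]
    - [0,0,0,0,0,0,0.4]
    - [0,0,0,0,0,0,0.4]

```text
time_s: 14.25
eef_pos: [0.4564, -0.2784, 0.0815]
eef_rot: [-0.706, 0.708, 0.022, -0.02]
wrist_force: [-1.4, 0.4, 6.3]
opening: 0.502
```

```bash
python3 - <<'E'
from h import *
go(.4563,-.2764,.08,93.1)
p,d=shot('side')
cv2.imwrite('pics/h1.png',cv2.resize(p[220:340,240:360],None,fx=5,fy=5,interpolation=cv2.INTER_CUBIC))
E
```

```text
t14.25 P [ 0.4564 -0.2784  0.0815] a0 93.38 tilt [ 0.002 -0.002 -1.   ] | turn_y 0.047 shift x 0.001 y 0.052 z 0.068 F [-1.4  0.4  6.3] op 0.502
```

View pics/h1.png

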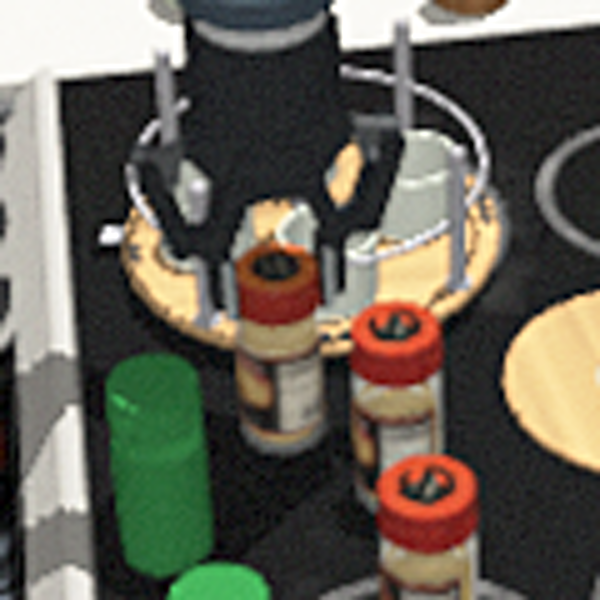

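Call:
step_arm:
  commands:
    - [0,0,0,0,-0.2,0,0.4]
    - [0,0,0,0,-0.5,0,0.4]
    - [0,0,0,0,-0.9,0,0.4]
    - [0,0,0,0,-0.9,0,0.4]
    - [0,0,0,0,-0.9,0,0.4]
    - [0,0,0,0,-0.9,0,0.4]
    - [0,0,0,0,-0.9,0,0.4]
    - [0,0,0,0,-0.9,0,0.4]
    - [0,0,0,0,-0.2,0,0.4]
    - [0,0,0,0,0,0,0.4]

```text
time_s: 15.3
eef_pos: [0.4559, -0.278, 0.2698]
eef_rot: [-0.706, 0.707, 0.022, -0.02]
wrist_force: [-0.1, -0.0, -1.9]
opening: 0.501
```

```bash
python3 - <<'E'
from h import *
p,d=shot('side')
o,P,R=st();print(R.round(3))
go(.4876,-.0683,.27)
cv2.imwrite('pics/h2.png',cv2.resize(p[160:340,240:400],None,fx=4,fy=3.3,interpolation=cv2.INTER_CUBIC))
caps(p,'side',P[2]-.08+.085)
E
```

```text
[[ 0.998 -0.    -0.059]
 [ 0.059  0.     0.998]
 [-0.    -1.     0.   ]]
t15.35 P [ 0.4553 -0.2774  0.2682] a0 93.38 tilt [-0.  0. -1.] | turn_y 0.000 shift x 1.488 y -0.059 z 6.896 F [ 0.5  1.4 -1.2] op 0.501
side [240 171  30  36 361] [ 0.3784 -0.1423] [ 5.84 11.   -5.88 -9.74]
side [327 176  15  47 582] [ 0.5667 -0.2387] [ -1.71  15.95   1.73 -14.8 ]
side [282 191  19  29 379] [ 0.4607 -0.2466] [-0.04  6.43  0.05 -5.92]
side [310 280  19  17 270] [ 0.4765 -0.5717] [-2.77 -3.86  2.78  3.32]
```

View pics/h2.png

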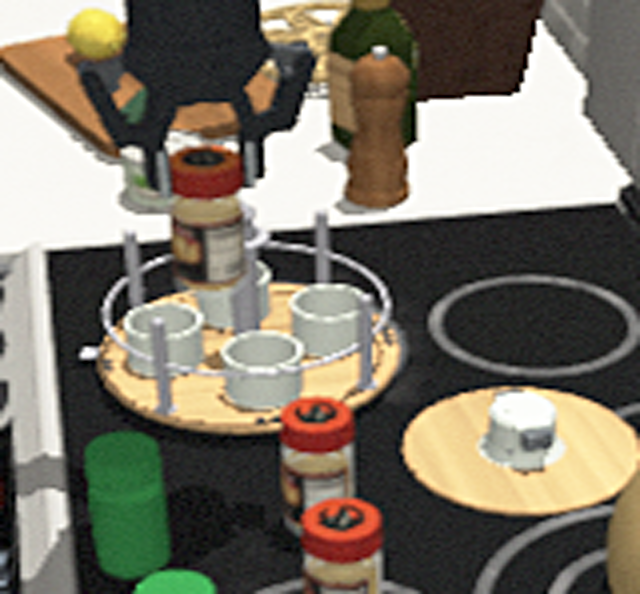

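```bash
python3 - <<'E'
from h import *
print(ray_z('side',291.4,207.5,.2927))
for y in(-.278,-.2755,-.273): print(y,w2p('side',[.4555,y,.2927]))
q,d=shot('top','h3t')
E
```

```text
[ 0.45885662 -0.27464499  0.2927    ]
-0.278 [290.12601315 208.32059254]
-0.2755 [290.00998672 207.81130046]
-0.273 [289.89438981 207.30389377]
```

Call:
step_arm:
  commands:
    - [0,0,0,0.15,0,0.6,0.4]
    - [0,0,0,0.2,0,0.9,0.4]
    - [0,0,0,0.2,0,0.9,0.4]
    - [0,0,0,0.2,0,0.9,0.4]
    - [0,0,0,0.2,0,0.9,0.4]
    - [0,0,0,0.2,0,0.9,0.4]
    - [0,0,0,0.2,0,0.9,0.4]
    - [0,0,0,0.14,0,0.65,0.4]
    - [0,0,0,0,0.2,0.2,0.4]
    - [0,0,0,0,0,0,0.4]

```text
time_s: 16.4
eef_pos: [0.4867, -0.0689, 0.2604]
eef_rot: [0.707, -0.706, -0.02, 0.023]
wrist_force: [-0.6, -0.6, -1.6]
opening: 0.501
```

```bash
python3 - <<'E'
from h import *
p,d=shot('side');q,dt=shot('top')
go(.4876,-.0698,.175)
cv2.imwrite('pics/i1.png',cv2.resize(p[160:290,240:360],None,fx=5,fy=4.6,interpolation=cv2.INTER_CUBIC))
cv2.imwrite('pics/i2.png',cv2.resize(q[190:310,240:360],None,fx=5,fy=5,interpolation=cv2.INTER_CUBIC))
E
```

```text
t16.50 P [ 0.4873 -0.0703  0.2616] a0 93.38 tilt [-0.002  0.    -1.   ] | turn_y 0.000 shift x 0.010 y 2.887 z 0.017 F [ 0.3  0.8 -0.2] op 0.501
```

View pics/i1.png

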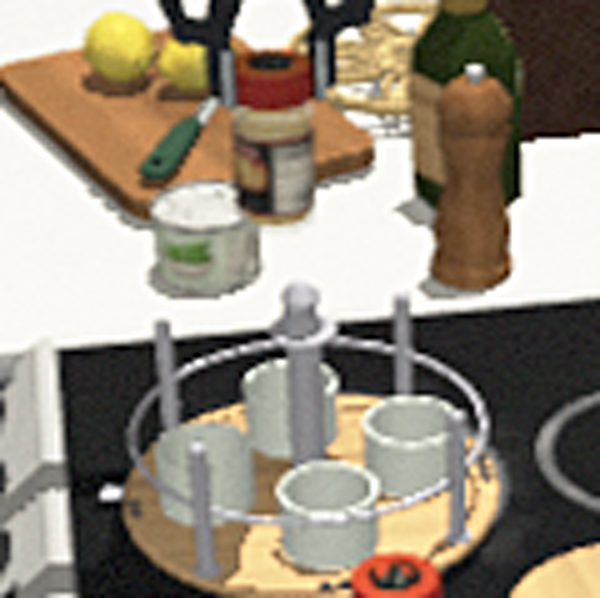

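View pics/i2.png

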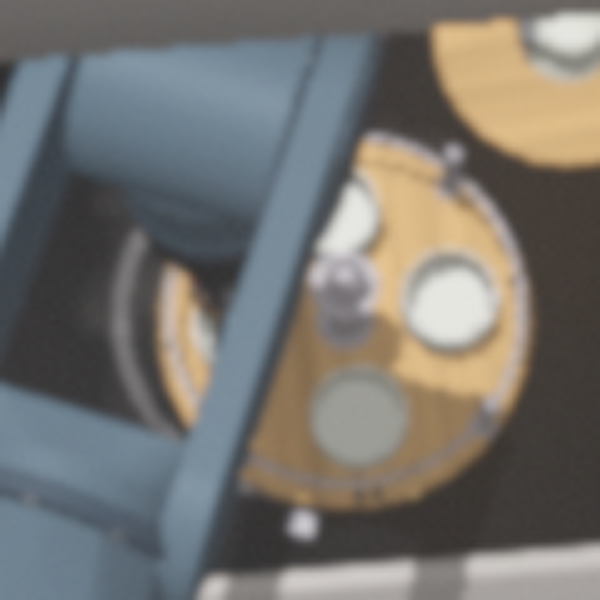

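Call:
step_arm:
  commands:
    - [0,0,0,0,0.6,0,0.4]
    - [0,0,0,0,0.9,0,0.4]
    - [0,0,0,0,0.9,0,0.4]
    - [0,0,0,0,0.9,0,0.4]
    - [0,0,0,0,0.4,0,0.4]
    - [0,0,0,0,0,0,0.4]
    - [0,0,0,0,0,0,0.4]

```text
time_s: 17.2
eef_pos: [0.4885, -0.0706, 0.1526]
eef_rot: [-0.707, 0.707, 0.021, -0.02]
wrist_force: [0.7, 0.0, -0.8]
opening: 0.502
```

```bash
python3 - <<'E'
from h import *
p,d=shot('side')
go(.4876,-.0698,.1045)
cv2.imwrite('pics/i3.png',cv2.resize(p[200:290,250:340],None,fx=6.6,fy=6.6,interpolation=cv2.INTER_CUBIC))
E
```

```text
t17.25 P [ 0.4889 -0.0706  0.1532] a0 93.36 tilt [ 0.002 -0.001 -1.   ] | turn_y 0.000 shift x -0.043 y 1.623 z 0.029 F [-0.2  0.  -0.9] op 0.501
```

View pics/i3.png

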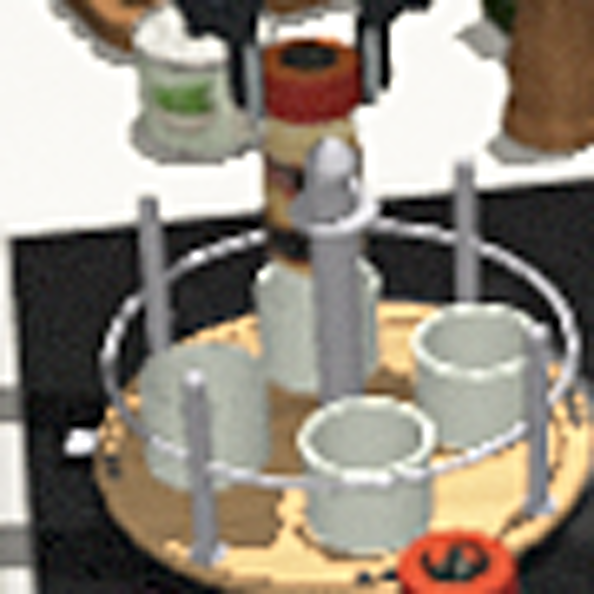

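Call:
step_arm:
  commands:
    - [0,0,0,0.04,0.2,0.03,0.4]
    - [0,0,0,0,0.2,0,0.4]
    - [0,0,0,0,0.2,0,0.4]

```text
time_s: 17.55
eef_pos: [0.4894, -0.0689, 0.1337]
eef_rot: [-0.707, 0.707, 0.021, -0.021]
wrist_force: [0.2, -0.1, -1.6]
opening: 0.504
```

Call:
step_arm:
  commands:
    - [0,0,0,0,0.15,0,0.4]
    - [0,0,0,0,0.15,0,0.4]

```text
time_s: 17.75
eef_pos: [0.489, -0.0688, 0.1242]
eef_rot: [0.707, -0.707, -0.021, 0.021]
wrist_force: [-0.1, 0.4, -1.1]
opening: 0.5
```

Call:
step_arm:
  commands:
    - [0,0,0,0,0.15,0,0.4]
    - [0,0,0,0,0.15,0,0.4]

```text
time_s: 17.95
eef_pos: [0.4891, -0.0689, 0.1154]
eef_rot: [0.707, -0.707, -0.021, 0.021]
wrist_force: [-0.7, -0.2, -0.7]
opening: 0.505
```

No contact forces: it is in the pocket. Continue to floor.

Call:
step_arm:
  commands:
    - [0,0,0,0,0.15,0,0.4]
    - [0,0,0,0,0.12,0,0.4]

```text
time_s: 18.15
eef_pos: [0.489, -0.0689, 0.1073]
eef_rot: [0.707, -0.707, -0.021, 0.021]
wrist_force: [0.4, 0.0, -1.4]
opening: 0.498
```

Call:
step_arm:
  commands:
    - [0,0,0,0,0.06,0,0.4]
    - [0,0,0,0,0.03,0,0.4]

```text
time_s: 18.35
eef_pos: [0.489, -0.0689, 0.1048]
eef_rot: [0.707, -0.707, -0.021, 0.021]
wrist_force: [-0.2, 0.2, -1.5]
opening: 0.501
```

Call:
step_arm:
  commands:
    - [0,0,0,0,0.05,0,0.4]
    - [0,0,0,0,0,0,0.4]

```text
time_s: 18.55
eef_pos: [0.4902, -0.0692, 0.1046]
eef_rot: [-0.707, 0.707, 0.022, -0.02]
wrist_force: [0.3, 0.3, 5.0]
opening: 0.501
```

Call:
step_arm:
  commands:
    - [0,0,0,0,0,0,0.6]
    - [0,0,0,0,0,0,0.75]
    - [0,0,0,0,0,0,0.75]
    - [0,0,0,0,-0.5,0,0.75]
    - [0,0,0,0,-0.9,0,0.75]
    - [0,0,0,0,-0.9,0,0.8]
    - [0,0,0,0,-0.9,0,1]
    - [0,0,0,0,-0.9,0,1]
    - [0,0,0,0,0,0,1]

```text
time_s: 19.45
eef_pos: [0.4913, -0.0697, 0.2306]
eef_rot: [-0.706, 0.708, 0.023, -0.019]
wrist_force: [0.9, 0.4, 1.0]
opening: 0.997
```

```bash
python3 - <<'E'
from h import *
p,d=shot('side')
go(.5098,-.3357,.23,3)
cv2.imwrite('pics/j1.png',cv2.resize(p[180:330,240:400],None,fx=4.5,fy=4,interpolation=cv2.INTER_CUBIC))
caps(p,'side')
E
```

```text
t19.50 P [ 0.4902 -0.0693  0.2283] a0 93.39 tilt [ 0.004 -0.002 -1.   ] | turn_y 15.065 shift x 8.901 y -0.056 z 0.186 F [-1.   0.5 -1.2] op 0.998
side [310 280  19  17 272] [ 0.51   -0.3363] [ 0.32 -0.55 -0.33  0.53]
side [315 311  21  20 352] [ 0.5047 -0.4545] [ 0.51 -0.26 -0.51  0.27]
```

View pics/j1.png

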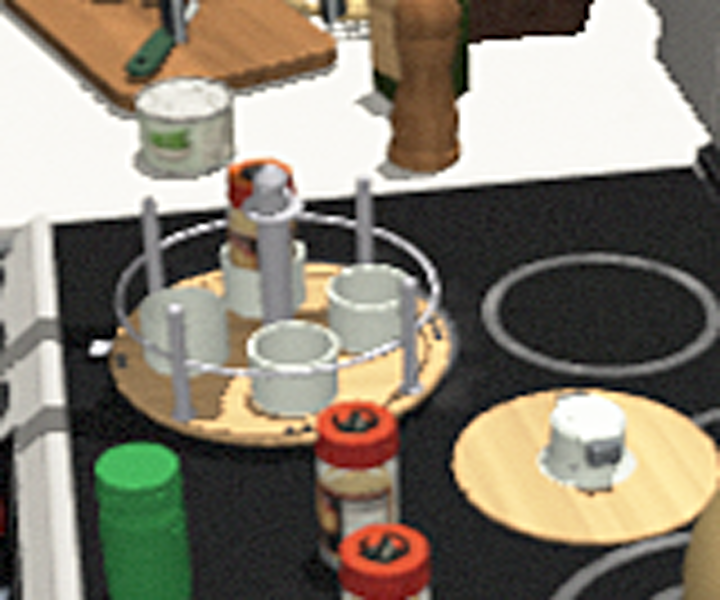

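Call:
step_arm:
  commands:
    - [0,1,0,0,0,0,1]
    - [0,1,0,0,0,0,1]
    - [0,1,0,0,0,0,1]
    - [0,1,0,0,0,0,1]
    - [0,1,0,0,0,0,1]
    - [0,1,0,0,0,0,1]
    - [0,1,0,0,0,0,1]
    - [0,1,0,0,0,0,1]
    - [0,1,0,0,0,0,1]
    - [0,1,0,0,0,0,1]

```text
time_s: 20.5
eef_pos: [0.4882, -0.0686, 0.2247]
eef_rot: [-0.622, 0.622, -0.338, 0.336]
wrist_force: [-0.1, 0.2, 0.5]
opening: 0.999
```

Call:
step_arm:
  commands:
    - [0,1,0,0,0,0,1]
    - [0,1,0,0,0,0,1]
    - [0,1,0,0,0,0,1]
    - [0,1,0,0,0,0,1]
    - [0,1,0,0,0,0,1]
    - [0,0.06,0,0.8,0,0,1]
    - [0,0,0,0.9,0,0,1]
    - [0,0,0,0.9,0,0,1]
    - [0,0,0,0.9,0,0,1]
    - [0,0,0,0.9,0,0,1]

```text
time_s: 21.5
eef_pos: [0.4954, -0.2012, 0.2246]
eef_rot: [-0.513, 0.513, -0.488, 0.486]
wrist_force: [0.8, 0.4, 1.0]
opening: 1.003
```

```bash
python3 - <<'E'
from h import *
go(.5098,-.3357,.08,3)
E
```

```text
t21.50 P [ 0.4954 -0.2012  0.2246] a0 3.03 tilt [-0.002  0.002 -1.   ] | turn_y 0.005 shift x 4.501 y 4.821 z 0.245 F [0.8 0.4 1. ] op 1.003
```

Call:
step_arm:
  commands:
    - [0,0,0,0.9,0,0.05,1]
    - [0,0,0,0.9,0,0.05,1]
    - [0,0,0,0.9,0,0.05,1]
    - [0,0,0,0.9,0.3,0.05,1]
    - [0,0,0,0.7,0.6,0.05,1]
    - [0,0,0,0.2,0.9,0,1]
    - [0,0,0,0,0.9,0,1]
    - [0,0,0,0,0,0,1]

```text
time_s: 22.3
eef_pos: [0.5076, -0.3325, 0.1392]
eef_rot: [0.513, -0.513, 0.491, -0.483]
wrist_force: [-0.7, 1.1, -0.1]
opening: 1.0
```

```bash
python3 - <<'E'
from h import *
go(.5098,-.3357,.08,3)
E
```

```text
t22.30 P [ 0.5076 -0.3325  0.1392] a0 2.99 tilt [-0.008  0.008 -1.   ] | turn_y -0.002 shift x 0.109 y 1.972 z 0.068 F [-0.7  1.1 -0.1] op 1.000
```

Call:
step_arm:
  commands:
    - [0,0,0,0,0.5,0,1]
    - [0,0,0,0,0,0,1]
    - [0,0,0,0,0,0,1]

```text
time_s: 22.6
eef_pos: [0.5112, -0.3351, 0.131]
eef_rot: [0.513, -0.513, 0.486, -0.487]
wrist_force: [0.5, 0.5, -0.4]
opening: 0.998
```

```bash
python3 - <<'E'
from h import *
go(.5098,-.3357,.08,3)
E
```

```text
t22.60 P [ 0.5112 -0.3351  0.131 ] a0 3.05 tilt [ 0. -0. -1.] | turn_y 0.008 shift x 0.018 y 1.701 z -0.046 F [ 0.5  0.5 -0.4] op 0.998
```

Call:
step_arm:
  commands:
    - [0,0,0,0.01,0.6,-0.04,1]
    - [0,0,0,0,0.7,0,1]
    - [0,0,0,0,0.35,0,1]
    - [0,0,0,0,0,0,0.8]
    - [0,0,0,0,0,0,0.65]
    - [0,0,0,0,0,0,0.6]
    - [0,0,0,0,0,0,0.5]
    - [0,0,0,0,0,0,0.4]
    - [0,0,0,0,0,0,0.4]

```text
time_s: 23.5
eef_pos: [0.5105, -0.3361, 0.0827]
eef_rot: [0.513, -0.513, 0.486, -0.487]
wrist_force: [-0.1, 1.0, 6.2]
opening: 0.499
```

```bash
python3 - <<'E'
from h import *
go(.5098,-.3357,.08,3)
E
```

```text
t23.50 P [ 0.5105 -0.3361  0.0827] a0 3.04 tilt [ 0.002 -0.002 -1.   ] | turn_y 0.006 shift x -0.015 y 0.089 z -0.024 F [-0.1  1.   6.2] op 0.499
```

Call:
step_arm:
  commands:
    - [0,0,0,0,-0.2,0,0.4]
    - [0,0,0,0,-0.6,0,0.4]
    - [0,0,0,0,-0.9,0,0.4]
    - [0,0,0,0,-0.9,0,0.4]
    - [0,0,0,0,-0.9,0,0.4]
    - [0,0,0,0,-0.9,0,0.4]
    - [0,0,0,0,-0.5,0,0.4]
    - [0,0,0,0,0,0,0.4]

```text
time_s: 24.3
eef_pos: [0.5107, -0.3365, 0.2308]
eef_rot: [-0.513, 0.513, -0.485, 0.488]
wrist_force: [0.5, 0.1, -0.0]
opening: 0.499
```

```bash
python3 - <<'E'
from h import *
go(.432,-.131,.15)
E
```

```text
t24.30 P [ 0.5107 -0.3365  0.2308] a0 3.03 tilt [ 0.003 -0.003 -1.   ] | turn_y 0.000 shift x -6.978 y 2.693 z -2.256 F [ 0.5  0.1 -0. ] op 0.499
```

Call:
step_arm:
  commands:
    - [0,0,0,-0.5,0,-0.15,0.4]
    - [0,0,0,-0.9,0,-0.3,0.4]
    - [0,0,0,-0.9,0,-0.3,0.4]
    - [0,0,0,-0.9,0,-0.3,0.4]
    - [0,0,0,-0.9,0,-0.3,0.4]
    - [0,0,0,-0.9,0,-0.3,0.4]
    - [0,0,0,-0.9,0,-0.3,0.4]
    - [0,0,0,-0.8,0,-0.2,0.4]
    - [0,0,0,-0.28,0,-0.1,0.4]
    - [0,0,0,0,0,0,0.4]

```text
time_s: 25.3
eef_pos: [0.4305, -0.1289, 0.2269]
eef_rot: [-0.513, 0.514, -0.487, 0.486]
wrist_force: [-0.1, -0.4, -0.7]
opening: 0.502
```

Call:
step_arm:
  commands:
    - [0,0,0,0,0.5,0,0.4]
    - [0,0,0,0,0.9,0,0.4]
    - [0,0,0,0,0.8,0,0.4]
    - [0,0,0,0,0.3,0,0.4]
    - [0,0,0,0,0,0,0.4]
    - [0,0,0,0,0,0,0.4]

```text
time_s: 25.9
eef_pos: [0.4318, -0.1307, 0.1536]
eef_rot: [0.513, -0.513, 0.486, -0.487]
wrist_force: [-0.2, 0.6, -1.3]
opening: 0.5
```

```bash
python3 - <<'E'
from h import *
p,d=shot('side')
go(.432,-.131,.1045)
cv2.imwrite('pics/k1.png',cv2.resize(p[200:290,250:340],None,fx=6.6,fy=6.6,interpolation=cv2.INTER_CUBIC))
E
```

```text
t25.95 P [ 0.432  -0.1307  0.1541] a0 3.01 tilt [ 0.001 -0.001 -1.   ] | turn_y 0.000 shift x 0.009 y 1.652 z -0.002 F [ 0.3  0.1 -0.5] op 0.500
```

View pics/k1.png

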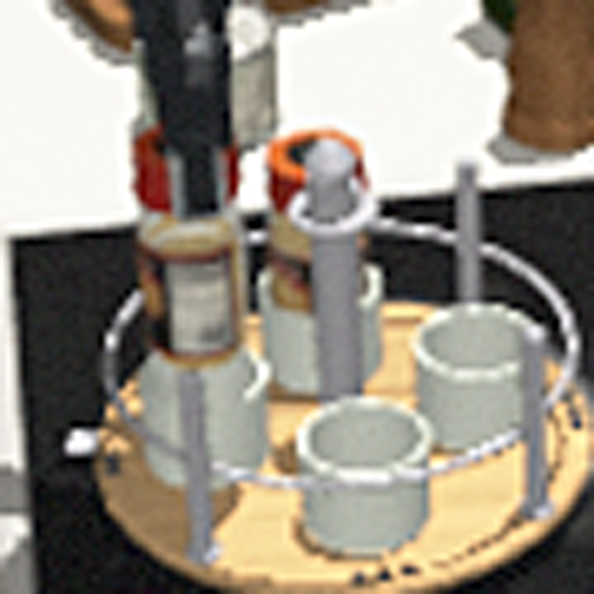

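Call:
step_arm:
  commands:
    - [0,0,0,0,0.2,0.05,0.4]
    - [0,0,0,0,0.2,0,0.4]
    - [0,0,0,0,0.2,0,0.4]

```text
time_s: 26.25
eef_pos: [0.4329, -0.1299, 0.1348]
eef_rot: [0.513, -0.513, 0.486, -0.487]
wrist_force: [0.0, 0.5, -1.4]
opening: 0.499
```

Call:
step_arm:
  commands:
    - [0,0,0,0,0.15,0,0.4]
    - [0,0,0,0,0.15,0,0.4]

```text
time_s: 26.45
eef_pos: [0.4326, -0.1298, 0.1255]
eef_rot: [-0.513, 0.513, -0.487, 0.486]
wrist_force: [0.3, -0.1, -1.1]
opening: 0.506
```

Call:
step_arm:
  commands:
    - [0,0,0,0,0.15,0,0.4]
    - [0,0,0,0,0.15,0,0.4]

```text
time_s: 26.65
eef_pos: [0.4327, -0.1299, 0.1166]
eef_rot: [-0.513, 0.513, -0.487, 0.487]
wrist_force: [1.1, -0.2, -1.6]
opening: 0.497
```

Call:
step_arm:
  commands:
    - [0,0,0,0,0.15,0,0.4]
    - [0,0,0,0,0.15,0,0.4]
    - [0,0,0,0,0.05,0,0.4]

```text
time_s: 26.95
eef_pos: [0.4324, -0.1297, 0.1059]
eef_rot: [-0.513, 0.513, -0.487, 0.486]
wrist_force: [-0.1, -0.4, -1.7]
opening: 0.504
```

Call:
step_arm:
  commands:
    - [0,0,0,0,0.05,0,0.4]
    - [0,0,0,0,0.03,0,0.4]

```text
time_s: 27.15
eef_pos: [0.4337, -0.1305, 0.1056]
eef_rot: [0.513, -0.513, 0.486, -0.487]
wrist_force: [-3.5, 1.3, 16.5]
opening: 0.501
```

Floor contact. Release, rise.

Call:
step_arm:
  commands:
    - [0,0,0,0,-0.04,0,0.6]
    - [0,0,0,0,0,0,0.75]
    - [0,0,0,0,0,0,0.75]
    - [0,0,0,0,-0.5,0,0.75]
    - [0,0,0,0,-0.9,0,0.75]
    - [0,0,0,0,-0.9,0,0.8]
    - [0,0,0,0,-0.9,0,1]
    - [0,0,0,0,-0.9,0,1]
    - [0,0,0,0,0,0,1]
    - [0,0,0,0,0,0,1]

```text
time_s: 28.15
eef_pos: [0.4328, -0.1299, 0.2284]
eef_rot: [0.513, -0.513, 0.486, -0.487]
wrist_force: [-1.1, 0.3, -1.1]
opening: 1.002
```

```bash
python3 - <<'E'
from h import *
p,d=shot('side')
go(.5053,-.453,.23,93)
caps(p,'side')
E
```

```text
t28.20 P [ 0.4323 -0.1296  0.2275] a0 3.02 tilt [-0.001  0.001 -1.   ] | turn_y -14.996 shift x 1.867 y -0.085 z -10.893 F [-0.7 -0.1 -0.4] op 0.996
side [272 233  17  14 195] [ 0.4357 -0.0969] [ 0.43 -0.32 -0.44  0.32]
side [315 311  21  20 350] [ 0.5047 -0.4545] [ 0.51 -0.26 -0.51  0.27]
```

Call:
step_arm:
  commands:
    - [0,0,0,0.6,0,0.1,1]
    - [0,0,0,1,0,0.2,1]
    - [0,0,0,1,0,0.2,1]
    - [0,0,0,1,0,0.2,1]
    - [0,0,0,1,0,0.2,1]
    - [0,0,0,1,0,0.2,1]
    - [0,0,0,1,0,0.2,1]
    - [0,0,0,1,0,0.2,1]
    - [0,0,0,1,0,0.2,1]
    - [0,0,0,1,0,0.2,1]

```text
time_s: 29.2
eef_pos: [0.5042, -0.4163, 0.226]
eef_rot: [0.513, -0.513, 0.488, -0.486]
wrist_force: [-0.2, -0.1, -0.3]
opening: 1.003
```

Call:
step_arm:
  commands:
    - [0,-1,0,0,0,0,1]
    - [0,-1,0,0,0,0,1]
    - [0,-1,0,0,0,0,1]
    - [0,-1,0,0,0,0,1]
    - [0,-1,0,0,0,0,1]
    - [0,-1,0,0,0,0,1]
    - [0,-1,0,0,0,0,1]
    - [0,-1,0,0,0,0,1]
    - [0,-1,0,0,0,0,1]
    - [0,-1,0,0,0,0,1]

```text
time_s: 30.2
eef_pos: [0.504, -0.4151, 0.226]
eef_rot: [0.688, -0.687, 0.164, -0.163]
wrist_force: [-0.3, -0.1, -0.7]
opening: 0.997
```

Call:
step_arm:
  commands:
    - [0,-1,0,0,0.3,0,1]
    - [0,-1,0,0,0.3,0,1]
    - [0,-1,0,0,0.3,0,1]
    - [0,-1,0,0,0.3,0,1]
    - [0,-1,0,0,0.3,0,1]
    - [0,0,0,0,0,0,1]
    - [0,0,0,0,0,0,1]

```text
time_s: 30.9
eef_pos: [0.5042, -0.4147, 0.1819]
eef_rot: [0.707, -0.706, -0.017, 0.018]
wrist_force: [0.4, -0.2, 0.3]
opening: 1.0
```

```bash
python3 - <<'E'
from h import *
go(.5053,-.453,.13,93)
E
```

```text
t30.90 P [ 0.5042 -0.4147  0.1819] a0 92.84 tilt [-0.002  0.002 -1.   ] | turn_y -0.026 shift x -0.029 y 1.730 z -1.276 F [ 0.4 -0.2  0.3] op 1.000
```

Call:
step_arm:
  commands:
    - [0,0,0,-0.03,0.2,-0.6,1]
    - [0,0,0,0,0.7,-0.68,1]
    - [0,0,0,0,0.8,0,1]
    - [0,0,0,0,0,0,1]
    - [0,0,0,0,0,0,1]

```text
time_s: 31.4
eef_pos: [0.5057, -0.4527, 0.1322]
eef_rot: [0.707, -0.707, -0.018, 0.018]
wrist_force: [0.0, -0.5, -0.1]
opening: 0.997
```

```bash
python3 - <<'E'
from h import *
go(.5053,-.453,.08,93)
E
```

```text
t31.40 P [ 0.5057 -0.4527  0.1322] a0 92.95 tilt [-0.001  0.001 -1.   ] | turn_y -0.008 shift x -0.015 y 1.740 z -0.008 F [ 0.  -0.5 -0.1] op 0.997
```

Call:
step_arm:
  commands:
    - [0,0,0,0,0.6,0,1]
    - [0,0,0,0,0.7,0,1]
    - [0,0,0,0,0.38,0,1]
    - [0,0,0,0,0,0,0.8]
    - [0,0,0,0,0,0,0.65]
    - [0,0,0,0,0,0,0.6]
    - [0,0,0,0,0,0,0.5]
    - [0,0,0,0,0,0,0.4]
    - [0,0,0,0,0,0,0.4]

```text
time_s: 32.3
eef_pos: [0.5065, -0.4538, 0.0839]
eef_rot: [-0.706, 0.708, 0.019, -0.018]
wrist_force: [-0.8, -0.3, 6.3]
opening: 0.503
```

```bash
python3 - <<'E'
from h import *
go(.5053,-.453,.08,93)
E
```

```text
t32.30 P [ 0.5065 -0.4538  0.0839] a0 93.03 tilt [ 0.001 -0.002 -1.   ] | turn_y 0.004 shift x -0.039 y 0.129 z 0.030 F [-0.8 -0.3  6.3] op 0.503
```

Call:
step_arm:
  commands:
    - [0,0,0,0,-0.2,0,0.4]
    - [0,0,0,0,-0.6,0,0.4]
    - [0,0,0,0,-0.9,0,0.4]
    - [0,0,0,0,-0.9,0,0.4]
    - [0,0,0,0,-0.9,0,0.4]
    - [0,0,0,0,-0.9,0,0.4]
    - [0,0,0,0,-0.5,0,0.4]
    - [0,0,0,0,0,0,0.4]

```text
time_s: 33.1
eef_pos: [0.507, -0.454, 0.2328]
eef_rot: [-0.705, 0.709, 0.02, -0.017]
wrist_force: [-0.2, 0.5, -1.0]
opening: 0.497
```

```bash
python3 - <<'E'
from h import *
go(.496,-.1875,.15)
E
```

```text
t33.10 P [ 0.507  -0.454   0.2328] a0 93.03 tilt [ 0.004 -0.005 -1.   ] | turn_y 0.000 shift x 0.103 y 2.761 z 8.892 F [-0.2  0.5 -1. ] op 0.497
```

Call:
step_arm:
  commands:
    - [0,0,0,0,0,0.5,0.4]
    - [0,0,0,0,0,1,0.4]
    - [0,0,0,0,0,1,0.4]
    - [0,0,0,0,0,1,0.4]
    - [0,0,0,0,0,1,0.4]
    - [0,0,0,0.03,0,1,0.4]
    - [0,0,0,0.03,0,1,0.4]
    - [0,0,0,0.03,0,1,0.4]
    - [0,0,0,0,0,0.9,0.4]
    - [0,0,0,0,0,0.5,0.4]

```text
time_s: 34.1
eef_pos: [0.4936, -0.1836, 0.2274]
eef_rot: [0.708, -0.706, -0.018, 0.02]
wrist_force: [0.1, 0.1, -0.4]
opening: 0.501
```

Call:
step_arm:
  commands:
    - [0,0,0,0,0.5,0,0.4]
    - [0,0,0,0,0.9,0,0.4]
    - [0,0,0,0,0.8,0,0.4]
    - [0,0,0,0,0.3,0,0.4]
    - [0,0,0,0,0,0,0.4]
    - [0,0,0,0,0,0,0.4]

```text
time_s: 34.7
eef_pos: [0.4949, -0.1865, 0.1545]
eef_rot: [-0.707, 0.707, 0.019, -0.018]
wrist_force: [-0.2, 0.8, -1.5]
opening: 0.497
```

```bash
python3 - <<'E'
from h import *
p,d=shot('side')
go(.4955,-.1875,.1055)
cv2.imwrite('pics/l1.png',cv2.resize(p[200:290,250:340],None,fx=6.6,fy=6.6,interpolation=cv2.INTER_CUBIC))
E
```

```text
t34.75 P [ 0.4953 -0.1867  0.155 ] a0 93.02 tilt [ 0.001 -0.001 -1.   ] | turn_y 0.000 shift x 0.006 y 1.650 z -0.027 F [-0.1 -0.4 -1.4] op 0.500
```

View pics/l1.png

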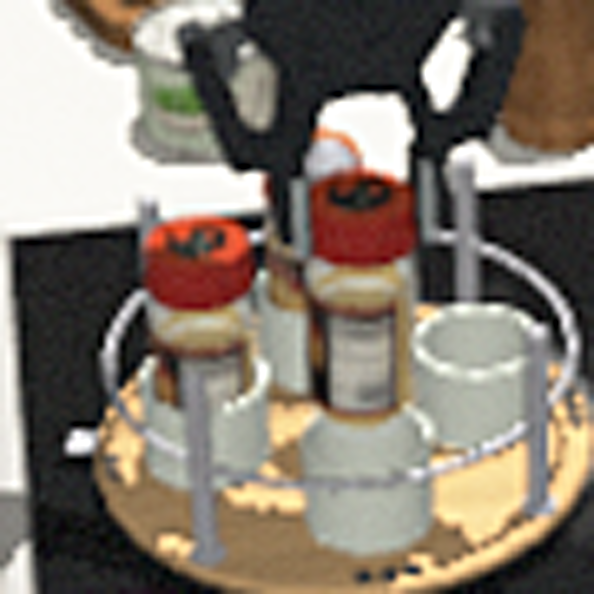

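Call:
step_arm:
  commands:
    - [0,0,0,0.03,0.2,-0.02,0.4]
    - [0,0,0,0,0.2,0,0.4]
    - [0,0,0,0,0.2,0,0.4]

```text
time_s: 35.05
eef_pos: [0.4956, -0.1867, 0.1357]
eef_rot: [-0.707, 0.707, 0.019, -0.019]
wrist_force: [0.1, 0.3, -1.7]
opening: 0.499
```

Call:
step_arm:
  commands:
    - [0,0,0,0,0.15,0,0.4]
    - [0,0,0,0,0.15,0,0.4]

```text
time_s: 35.25
eef_pos: [0.4954, -0.1865, 0.1263]
eef_rot: [0.707, -0.707, -0.019, 0.019]
wrist_force: [0.8, -0.3, -1.3]
opening: 0.502
```

Call:
step_arm:
  commands:
    - [0,0,0,0,0.15,0,0.4]
    - [0,0,0,0,0.15,0,0.4]

```text
time_s: 35.45
eef_pos: [0.4955, -0.1866, 0.1175]
eef_rot: [0.707, -0.707, -0.019, 0.019]
wrist_force: [0.3, -0.2, -1.7]
opening: 0.5
```

Call:
step_arm:
  commands:
    - [0,0,0,0,0.15,0,0.4]
    - [0,0,0,0,0.15,0,0.4]

```text
time_s: 35.65
eef_pos: [0.4955, -0.1866, 0.1085]
eef_rot: [-0.707, 0.707, 0.019, -0.019]
wrist_force: [-0.1, 0.6, -1.6]
opening: 0.501
```

Call:
step_arm:
  commands:
    - [0,0,0,0,0.05,0,0.4]
    - [0,0,0,0,0.03,0,0.4]

```text
time_s: 35.85
eef_pos: [0.4956, -0.1868, 0.1069]
eef_rot: [-0.707, 0.707, 0.019, -0.019]
wrist_force: [-1.6, 1.0, 6.7]
opening: 0.5
```

Call:
step_arm:
  commands:
    - [0,0,0,0,0,0,0.6]
    - [0,0,0,0,0,0,0.75]
    - [0,0,0,0,0,0,0.75]
    - [0,0,0,0,-0.5,0,0.75]
    - [0,0,0,0,-0.9,0,0.75]
    - [0,0,0,0,-0.9,0,0.8]
    - [0,0,0,0,-0.9,0,1]
    - [0,0,0,0,-0.9,0,1]
    - [0,0,0,0,0,0,1]
    - [0,0,0,0,0,0,1]

```text
time_s: 36.85
eef_pos: [0.4957, -0.1868, 0.2299]
eef_rot: [-0.707, 0.707, 0.019, -0.018]
wrist_force: [-0.3, -0.5, -1.1]
opening: 1.004
```

```bash
python3 - <<'E'
from h import *
p,d=shot('side','m1');q,dt=shot('top','m1t')
np.savez('m1.npz',p=p,ds=d,q=q,dt=dt)
print(find('lid','side'),find('button_a','side'),find('lid','top'))
go(.655,-.275,.23,6)
cv2.imwrite('pics/m2.png',cv2.resize(p[210:330,245:405],None,fx=5,fy=5,interpolation=cv2.INTER_CUBIC))
cv2.imwrite('pics/m3.png',cv2.resize(q[180:300,290:410],None,fx=5,fy=5,interpolation=cv2.INTER_CUBIC))
E
```

```text
[(0.91, [0.648, -0.292, 0.006])] [] [(0.63, [0.524, -0.137, 0.023]), (0.57, [0.623, 0.152, 0.058]), (0.5, [0.653, -0.338, 0.005])]
t37.10 P [ 0.4949 -0.1862  0.2281] a0 93.02 tilt [-0.002  0.001 -1.   ] | turn_y 14.504 shift x 3.501 y -0.062 z 4.999 F [ 0.4  0.1 -0.9] op 1.005
```

View pics/m2.png

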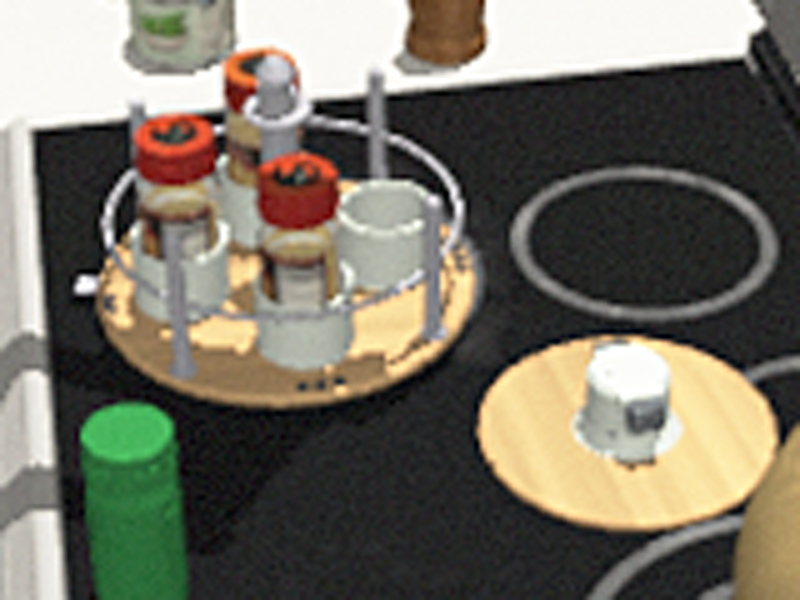

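View pics/m3.png

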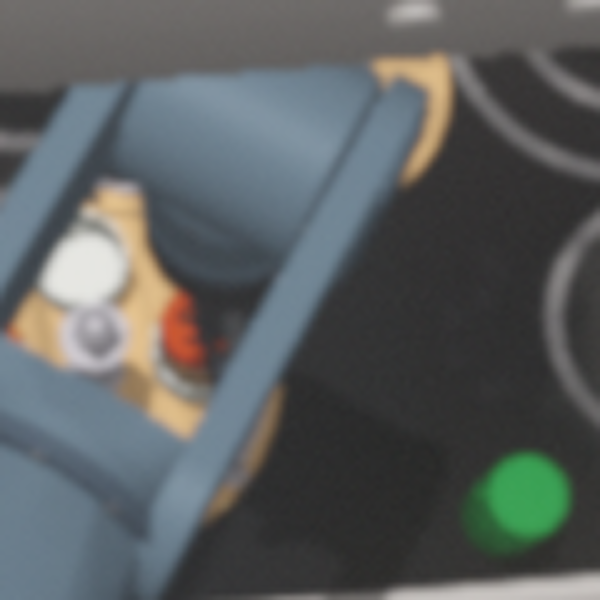

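```bash
cat >> h.py <<'E'
def lidfit(p,x0=(.655,-.275),z=.005):
    hsv=cv2.cvtColor(p,cv2.COLOR_BGR2HSV)
    m=((hsv[...,0]>10)&(hsv[...,0]<28)&(hsv[...,1]>50)&(hsv[...,2]>90)).astype(np.uint8)
    c=w2p('side',[*x0,z]);mask=np.zeros_like(m);cv2.ellipse(mask,(int(c[0]),int(c[1])),(38,26),0,0,360,1,-1);m&=mask
    cs,_=cv2.findContours(m,cv2.RETR_EXTERNAL,2);cs=max(cs,key=cv2.contourArea)[:,0].astype(float)
    P=np.array([ray_z('side',u,v,z)[:2] for u,v in cs])
    s=least_squares(lambda k:np.hypot(*(P-k).T)-.0795,x0,loss='soft_l1',f_scale=.001);print('lid centre',s.x.round(4),'res med',np.median(np.abs(s.fun)).round(4),len(P))
E
python3 - <<'E'
from h import *
a=np.load('f1.npz')['p'];b=np.load('m1.npz')['p']
d=np.abs(a[276:318,338:402].astype(int)-b[276:318,338:402]).mean();print('diff',d)
lidfit(a);lidfit(b)
go(.6542,-.2747,.23,6.7)
E
```

```text
diff 23.548983134920636
lid centre [ 0.6565 -0.2799] res med 0.0016 85
lid centre [ 0.6563 -0.2799] res med 0.0015 85
t37.10 P [ 0.4949 -0.1862  0.2281] a0 93.02 tilt [-0.002  0.001 -1.   ] | turn_y 14.387 shift x 3.549 y -0.062 z 4.931 F [ 0.4  0.1 -0.9] op 1.005
```

Call:
step_arm:
  commands:
    - [0,1,0,0,0,0,1]
    - [0,1,0,0,0,0,1]
    - [0,1,0,0,0,0,1]
    - [0,1,0,0,0,0,1]
    - [0,1,0,0,0,0,1]
    - [0,1,0,0,0,0,1]
    - [0,1,0,0,0,0,1]
    - [0,1,0,0,0,0,1]
    - [0,1,0,0,0,0,1]
    - [0,1,0,0,0,0,1]

```text
time_s: 38.1
eef_pos: [0.4951, -0.1864, 0.2286]
eef_rot: [0.621, -0.621, 0.339, -0.338]
wrist_force: [0.4, 0.0, 0.4]
opening: 0.999
```

Call:
step_arm:
  commands:
    - [0,1,0,0,0,0,1]
    - [0,1,0,0,0,0,1]
    - [0,1,0,0,0,0,1]
    - [0,1,0,0,0,0,1]
    - [0,0.39,0,0,0,0,1]
    - [0,0,0,0.6,0,0.8,1]
    - [0,0,0,0.6,0,0.8,1]
    - [0,0,0,0.6,0,0.8,1]
    - [0,0,0,0.6,0,0.8,1]
    - [0,0,0,0.6,0,0.8,1]

```text
time_s: 39.1
eef_pos: [0.6258, -0.2624, 0.2282]
eef_rot: [-0.528, 0.528, -0.471, 0.469]
wrist_force: [-0.9, -0.1, 0.0]
opening: 0.995
```

Call:
step_arm:
  commands:
    - [0,0,0,0.5,0,0.8,1]
    - [0,0,0,0.05,0,0.13,1]
    - [0,0,0,0,0.6,0,1]
    - [0,0,0,0,0.9,0,1]
    - [0,0,0,0,0.9,0,1]
    - [0,0,0,0,0.6,0,1]
    - [0,0,0,0,0,0,1]
    - [0,0,0,0,0,0,1]

```text
time_s: 39.9
eef_pos: [0.6547, -0.2751, 0.1397]
eef_rot: [-0.528, 0.528, -0.47, 0.47]
wrist_force: [-0.1, -0.7, 1.2]
opening: 0.998
```

```bash
python3 - <<'E'
from h import *
p,d=shot('side')
go(.6542,-.2747,.0195,6.7)
lidfit(p)
cv2.imwrite('pics/n1.png',cv2.resize(p[210:330,325:445],None,fx=5,fy=5,interpolation=cv2.INTER_CUBIC))
E
```

```text
t39.95 P [ 0.6554 -0.2755  0.141 ] a0 6.69 tilt [ 0.002 -0.001 -1.   ] | turn_y -0.001 shift x -0.032 y 4.049 z -0.037 F [0.7 0.3 0.2] op 0.997
lid centre [ 0.6564 -0.2799] res med 0.0017 86
```

View pics/n1.png

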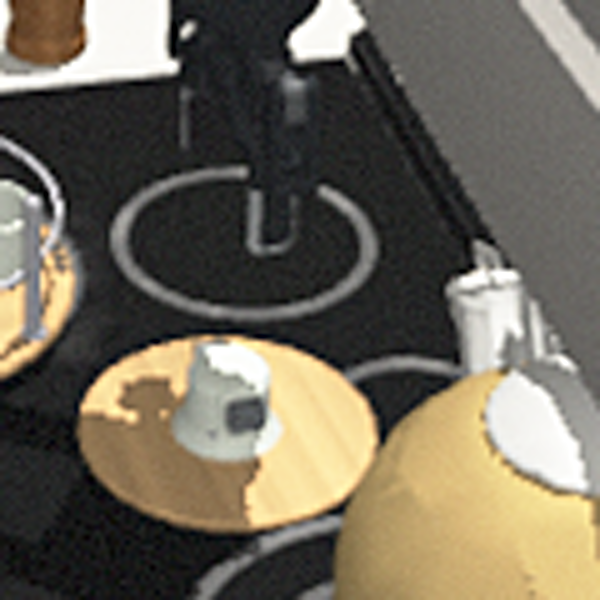

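Call:
step_arm:
  commands:
    - [0,0,0,0,0.6,0,1]
    - [0,0,0,0,0.9,0,1]
    - [0,0,0,0,0.9,0,1]
    - [0,0,0,0,0.9,0,1]
    - [0,0,0,0,0.4,0,1]
    - [0,0,0,0,0,0,1]
    - [0,0,0,0,0,0,1]

```text
time_s: 40.65
eef_pos: [0.6555, -0.2756, 0.0295]
eef_rot: [0.528, -0.528, 0.469, -0.471]
wrist_force: [0.6, 0.6, 0.6]
opening: 1.003
```

```bash
python3 - <<'E'
from h import *
go(.6542,-.2747,.0200,6.7)
E
```

```text
t40.65 P [ 0.6555 -0.2756  0.0295] a0 6.69 tilt [ 0.001 -0.001 -1.   ] | turn_y -0.002 shift x -0.034 y 0.317 z -0.039 F [0.6 0.6 0.6] op 1.003
```

Call:
step_arm:
  commands:
    - [0,0,0,-0.02,0.2,-0.03,1]
    - [0,0,0,0,0.08,0,1]
    - [0,0,0,0,0,0,0.8]
    - [0,0,0,0,0,0,0.7]
    - [0,0,0,0,0,0,0.6]
    - [0,0,0,0,0,0,0.5]
    - [0,0,0,0,0,0,0.4]
    - [0,0,0,0,0,0,0.4]

```text
time_s: 41.45
eef_pos: [0.655, -0.2751, 0.0232]
eef_rot: [0.529, -0.528, 0.469, -0.471]
wrist_force: [-4.1, 3.1, 13.5]
opening: 0.51
```

Call:
step_arm:
  commands:
    - [0,0,0,0,-0.2,0,0.4]
    - [0,0,0,0,-0.3,0,0.4]
    - [0,0,0,0,0,0,0.4]

```text
time_s: 41.75
eef_pos: [0.6545, -0.2751, 0.0363]
eef_rot: [0.528, -0.528, 0.469, -0.471]
wrist_force: [0.9, -0.8, -2.1]
opening: 0.504
```

```bash
python3 - <<'E'
from h import *
p,d=shot('side')
go(.492,-.1275,.24,6.7)
cv2.imwrite('pics/n2.png',cv2.resize(p[210:330,325:445],None,fx=5,fy=5,interpolation=cv2.INTER_CUBIC))
E
```

```text
t41.80 P [ 0.6541 -0.2749  0.0356] a0 6.69 tilt [ 0.001 -0.001 -1.   ] | turn_y -0.002 shift x -5.511 y -6.812 z -4.794 F [-0.1  0.5 -3.8] op 0.505
```

View pics/n2.png

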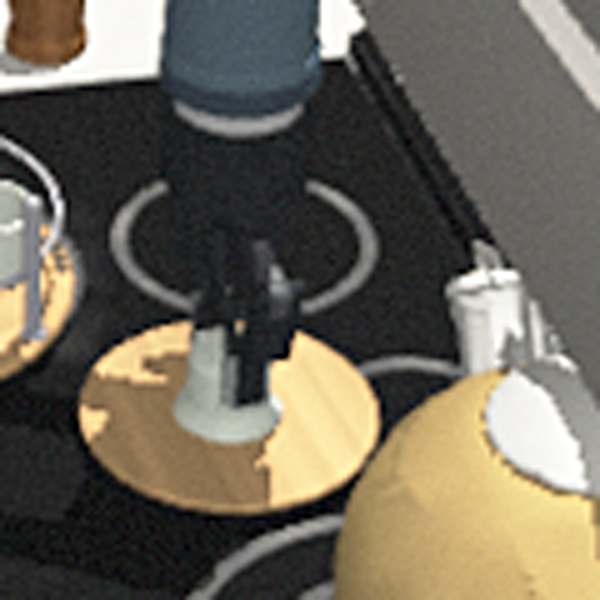

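Call:
step_arm:
  commands:
    - [0,0,0,0,-0.5,0,0.4]
    - [0,0,0,0,-0.9,0,0.4]
    - [0,0,0,0,-0.9,0,0.4]
    - [0,0,0,0,-0.9,0,0.4]
    - [0,0,0,0,-0.9,0,0.4]
    - [0,0,0,0,-0.9,0,0.4]
    - [0,0,0,0,-0.9,0,0.4]
    - [0,0,0,0,-0.6,0,0.4]
    - [0,0,0,0,-0.3,0,0.4]
    - [0,0,0,0,0,0,0.4]

```text
time_s: 42.8
eef_pos: [0.6544, -0.2751, 0.2411]
eef_rot: [0.528, -0.528, 0.469, -0.471]
wrist_force: [0.1, -1.0, -2.9]
opening: 0.508
```

```bash
python3 - <<'E'
from h import *
go(.490,-.1282,.24,6.7)
E
```

```text
t42.80 P [ 0.6544 -0.2751  0.2411] a0 6.69 tilt [ 0.003 -0.002 -1.   ] | turn_y -0.002 shift x -5.501 y 0.037 z -4.871 F [ 0.1 -1.  -2.9] op 0.508
```

Call:
step_arm:
  commands:
    - [0,0,0,-0.5,0,-0.45,0.4]
    - [0,0,0,-0.8,0,-0.7,0.4]
    - [0,0,0,-0.8,0,-0.7,0.4]
    - [0,0,0,-0.8,0,-0.7,0.4]
    - [0,0,0,-0.8,0,-0.7,0.4]
    - [0,0,0,-0.8,0,-0.7,0.4]
    - [0,0,0,-0.7,0,-0.6,0.4]
    - [0,0,0,-0.3,0,-0.32,0.4]
    - [0,0,0,0,0,0,0.4]
    - [0,0,0,0,0,0,0.4]

```text
time_s: 43.8
eef_pos: [0.49, -0.1283, 0.239]
eef_rot: [0.528, -0.528, 0.47, -0.47]
wrist_force: [0.2, -0.5, -3.3]
opening: 0.504
```

```bash
python3 - <<'E'
from h import *
p,d=shot('side')
go(.490,-.1282,.20,6.7)
cv2.imwrite('pics/o1.png',cv2.resize(p[180:290,245:355],None,fx=5.4,fy=5.4,interpolation=cv2.INTER_CUBIC))
E
```

```text
t43.85 P [ 0.4902 -0.1286  0.2391] a0 6.66 tilt [ 0.001 -0.    -1.   ] | turn_y -0.007 shift x -0.014 y 1.302 z -0.005 F [ 0.3  0.1 -1.7] op 0.503
```

View pics/o1.png

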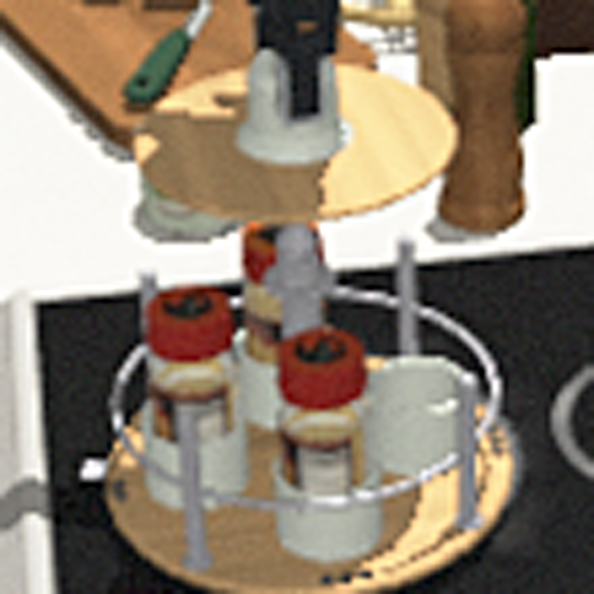

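Call:
step_arm:
  commands:
    - [0,0,0,0,0.6,0,0.4]
    - [0,0,0,0,0.6,0,0.4]
    - [0,0,0,0,0.2,0,0.4]
    - [0,0,0,0,0,0,0.4]

```text
time_s: 44.25
eef_pos: [0.4892, -0.1281, 0.1959]
eef_rot: [-0.528, 0.528, -0.471, 0.469]
wrist_force: [0.6, -0.2, -2.6]
opening: 0.505
```

Call:
step_arm:
  commands:
    - [0,0,0,0,0.1,0,0.4]
    - [0,0,0,0,0.1,0,0.4]
    - [0,0,0,0,0.1,0,0.4]

```text
time_s: 44.55
eef_pos: [0.4899, -0.1281, 0.1886]
eef_rot: [0.528, -0.528, 0.47, -0.47]
wrist_force: [-0.6, 0.1, -3.2]
opening: 0.502
```

Call:
step_arm:
  commands:
    - [0,0,0,0,0.1,0,0.4]
    - [0,0,0,0,0.1,0,0.4]
    - [0,0,0,0,0.1,0,0.4]

```text
time_s: 44.85
eef_pos: [0.4895, -0.1278, 0.1789]
eef_rot: [0.528, -0.528, 0.47, -0.47]
wrist_force: [0.1, -0.3, -3.4]
opening: 0.505
```

Passing over the head freely.

Call:
step_arm:
  commands:
    - [0,0,0,0,0.15,0,0.4]
    - [0,0,0,0,0.15,0,0.4]
    - [0,0,0,0,0.1,0,0.4]

```text
time_s: 45.15
eef_pos: [0.4893, -0.1277, 0.1665]
eef_rot: [-0.528, 0.528, -0.47, 0.47]
wrist_force: [-0.4, -0.7, -3.9]
opening: 0.502
```

Call:
step_arm:
  commands:
    - [0,0,0,0,0.1,0,0.4]
    - [0,0,0,0,0.1,0,0.4]

```text
time_s: 45.35
eef_pos: [0.4895, -0.1278, 0.1608]
eef_rot: [0.528, -0.528, 0.47, -0.47]
wrist_force: [0.3, 0.2, -1.7]
opening: 0.503
```

Call:
step_arm:
  commands:
    - [0,0,0,0,0.06,0,0.4]
    - [0,0,0,0,0.04,0,0.4]

```text
time_s: 45.55
eef_pos: [0.4898, -0.1279, 0.1603]
eef_rot: [-0.528, 0.528, -0.47, 0.47]
wrist_force: [-9.2, 4.1, 22.2]
opening: 0.505
```

Call:
step_arm:
  commands:
    - [0,0,0,0,0.03,0,0.4]
    - [0,0,0,0,0,0,0.4]

```text
time_s: 45.75
eef_pos: [0.4898, -0.1279, 0.1603]
eef_rot: [-0.528, 0.528, -0.47, 0.47]
wrist_force: [-10.6, 4.3, 21.1]
opening: 0.502
```

Call:
step_arm:
  commands:
    - [0,0,0,0,0,0,0.6]
    - [0,0,0,0,0,0,0.7]
    - [0,0,0,0,0,0,0.85]
    - [0,0,0,0,0,0,1]
    - [0,0,0,0,0,0,1]
    - [0,0,0,0,-0.5,0,1]
    - [0,0,0,0,-0.9,0,1]
    - [0,0,0,0,-0.9,0,1]
    - [0,0,0,0,-0.9,0,1]

```text
time_s: 46.65
eef_pos: [0.4895, -0.1278, 0.2542]
eef_rot: [0.528, -0.528, 0.47, -0.47]
wrist_force: [1.0, 0.7, -0.9]
opening: 0.999
```

```bash
python3 - <<'E'
from h import *
p,d=shot('side')
go(.490,-.1282,.20,6.7)
V=cloud('side',d);W=cloud('side',np.load('f0.npz')['ds'])
for A in (V,W):
    m=(A[...,2]>.125)&(A[...,2]<.155)&(np.hypot(A[...,0]-.49,A[...,1]+.13)<.08);print(m.sum(),np.median(A[m][:,2]),A[m].mean(0))
    m&=(A[...,1]>-.2);print([np.median(A[m&(abs(A[...,0]-x)<.015)][:,2]).round(4) for x in(.43,.46,.52,.55)],[np.median(A[m&(abs(A[...,1]-x)<.015)][:,2]).round(4) for x in(-.19,-.17,-.09,-.07)])
cv2.imwrite('pics/p1.png',cv2.resize(p[200:290,250:340],None,fx=6.6,fy=6.6,interpolation=cv2.INTER_CUBIC))
E
```

```text
t46.70 P [ 0.4917 -0.1289  0.2594] a0 6.70 tilt [ 0.007 -0.004 -1.   ] | turn_y -0.001 shift x -0.030 y 1.979 z -0.053 F [ 1.3 -1.2  3.8] op 0.999
1254 0.14192584950556655 [ 0.48816691 -0.14581368  0.14161978]
[np.float64(0.1419), np.float64(0.1421), np.float64(0.142), np.float64(0.1418)] [np.float64(0.1416), np.float64(0.1418), np.float64(0.1422), np.float64(0.1419)]
1197 0.14213299548984878 [ 0.48814836 -0.14390812  0.14244278]
[np.float64(0.1419), np.float64(0.1421), np.float64(0.1423), np.float64(0.142)] [np.float64(0.1421), np.float64(0.1421), np.float64(0.1419), np.float64(0.1419)]
```

View pics/p1.png

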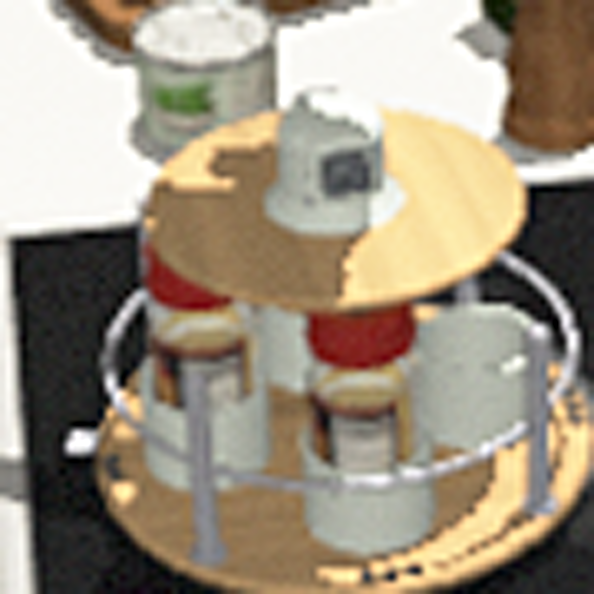

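Call:
step_arm:
  commands:
    - [0,-1,0,0,0,0,0.5]
    - [0,-1,0,0,0,0,0]
    - [0,-1,0,0,0,0,0]
    - [0,-1,0,0,0,0,0]
    - [0,-0.4,0,0,0,0,0]
    - [0,0,0,0,0,0,0]
    - [0,0,0,0,0,0,0]

```text
time_s: 47.4
eef_pos: [0.4895, -0.1279, 0.2531]
eef_rot: [0.621, -0.621, 0.337, -0.337]
wrist_force: [-0.4, -0.5, -0.2]
opening: 0.001
```

```bash
cat >> h.py <<'E'
AX=np.array([.492,-.1275])
def pol():
    o,P,R=st();d=P[:2]-AX;print('pol r %.4f phi %.2f a-180 %.2f z %.4f F %s t %.2f'%(np.hypot(*d),np.degrees(np.arctan2(d[1],d[0])),np.degrees(np.arctan2(R[1,2],R[0,2]))-180,P[2],np.round(o['wrist_force'],1),o['time_s']))
E
python3 - <<'E'
from h import *
go(.4048,-.1841,.2)
E
```

```text
t47.40 P [ 0.4895 -0.1279  0.2531] a0 33.01 tilt [ 0.  0. -1.] | turn_y 0.000 shift x 0.033 y 1.770 z -3.390 F [-0.4 -0.5 -0.2] op 0.001
```

Call:
step_arm:
  commands:
    - [0,0,0,0,0,-0.6,0]
    - [0,0,0,0.03,0,-0.9,0]
    - [0,0,0,0,0,-0.9,0]
    - [0,0,0,0,0,-0.7,0]
    - [0,0,0,0,0.3,-0.29,0]
    - [0,0,0,0,0.9,0,0]
    - [0,0,0,0,0.9,0,0]
    - [0,0,0,0,0.9,0,0]
    - [0,0,0,0,0.9,0,0]
    - [0,0,0,0,0,0,0]

```text
time_s: 48.4
eef_pos: [0.4025, -0.1819, 0.1323]
eef_rot: [0.622, -0.621, 0.34, -0.334]
wrist_force: [-0.1, 0.9, -0.2]
opening: -0.001
```

```bash
python3 - <<'E'
from h import *
p,d=shot('side');pol()
cv2.imwrite('pics/q1.png',cv2.resize(p[190:300,240:350],None,fx=5.4,fy=5.4,interpolation=cv2.INTER_CUBIC))
E
```

```text
pol r 0.1042 phi -147.91 a-180 -146.93 z 0.1345 F [-0.  -0.   0.3] t 48.45
```

View pics/q1.png

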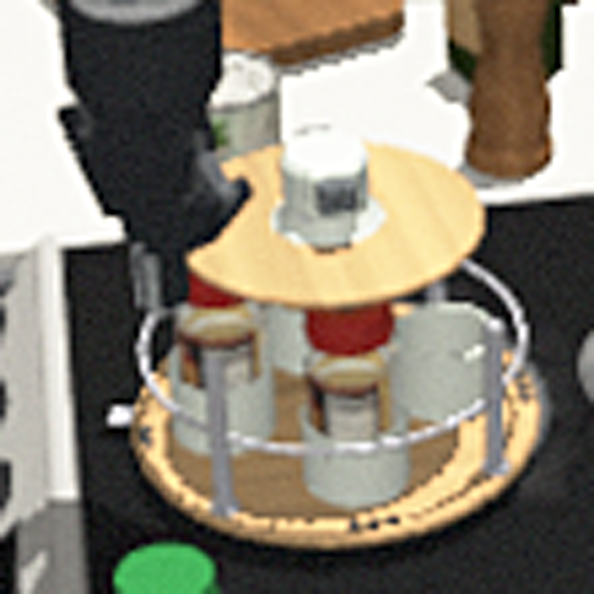

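Call:
step_arm:
  commands:
    - [0,0,0,0,0.5,0,0]
    - [0,0,0,0,0.5,0,0]
    - [0,0,0,0,0.25,0,0]
    - [0,0,0,0,0,0,0]

```text
time_s: 48.85
eef_pos: [0.4049, -0.184, 0.0988]
eef_rot: [0.622, -0.622, 0.337, -0.337]
wrist_force: [-0.7, 0.2, 0.4]
opening: -0.002
```

Call:
step_arm:
  commands:
    - [0,0,0,0.2,0,0,0]
    - [0,0,0,0,0,0,0]

```text
time_s: 49.05
eef_pos: [0.4093, -0.1904, 0.1]
eef_rot: [-0.621, 0.622, -0.336, 0.338]
wrist_force: [0.2, -0.2, 0.6]
opening: -0.003
```

```bash
python3 - <<'E'
from h import *
pol()
E
```

```text
pol r 0.1039 phi -142.76 a-180 -146.92 z 0.1000 F [ 0.2 -0.2  0.6] t 49.05
```

Call:
step_arm:
  commands:
    - [0,-0.6,0,0,0.1,0,0]
    - [0,-0.5,0,0.18,0,0,0]
    - [0,-0.5,0,0.18,0,0,0]
    - [0,-0.5,0,0.18,0,0,0]
    - [0,-0.5,0,0.18,0,0,0]
    - [0,0,0,0,0,0,0]

```text
time_s: 49.65
eef_pos: [0.4231, -0.2062, 0.0965]
eef_rot: [-0.661, 0.662, -0.249, 0.25]
wrist_force: [-1.5, 0.7, -0.7]
opening: 0.002
```

```bash
python3 - <<'E'
from h import *
pol()
p,d=shot('side')
cv2.imwrite('pics/q2.png',cv2.resize(p[190:300,240:350],None,fx=5.4,fy=5.4,interpolation=cv2.INTER_CUBIC))
E
```

```text
pol r 0.1046 phi -131.18 a-180 -131.30 z 0.0965 F [-1.5  0.7 -0.7] t 49.65
```

View pics/q2.png

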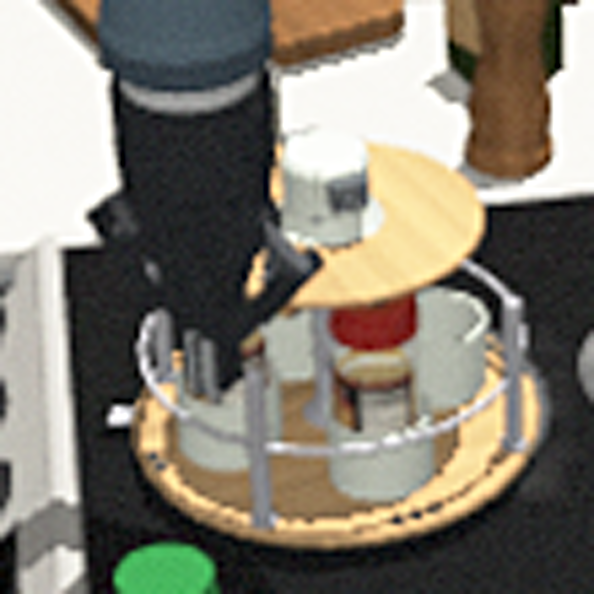

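Call:
step_arm:
  commands:
    - [0,-0.5,0,0.18,0,0,0]
    - [0,-0.5,0,0.18,0,0,0]
    - [0,-0.5,0,0.18,0,0,0]
    - [0,-0.5,0,0.18,0,0,0]
    - [0,-0.5,0,0.18,0,0,0]
    - [0,-0.5,0,0.18,0,0,0]
    - [0,-0.5,0,0.18,0,0,0]
    - [0,-0.5,0,0.18,0,0,0]

```text
time_s: 50.5
eef_pos: [0.459, -0.2271, 0.0958]
eef_rot: [0.699, -0.699, 0.106, -0.106]
wrist_force: [0.1, 0.9, 0.1]
opening: -0.0
```

```bash
python3 - <<'E'
from h import *
pol()
E
```

```text
pol r 0.1049 phi -108.32 a-180 -107.28 z 0.0958 F [0.1 0.9 0.1] t 50.50
```

Call:
step_arm:
  commands:
    - [0,-0.5,0,0.18,0,0,0]
    - [0,-0.5,0,0.19,0,0,0]
    - [0,-0.5,0,0.19,0,0,0]
    - [0,-0.5,0,0.19,0,0,0]
    - [0,-0.5,0,0.18,0,0,0]
    - [0,-0.5,0,0.18,0,0,0]
    - [0,-0.5,0,0.18,0,0,0]
    - [0,-0.5,0,0.18,0,0,0]
    - [0,-0.3,0,0.12,0,0,0]
    - [0,0,0,0,0,0,0]

```text
time_s: 51.5
eef_pos: [0.5065, -0.2321, 0.0959]
eef_rot: [-0.705, 0.705, 0.052, -0.052]
wrist_force: [-0.8, -0.3, 0.3]
opening: -0.004
```

```bash
python3 - <<'E'
from h import *
pol()
p,d=shot('side');q,_=shot('top')
cv2.imwrite('pics/q3.png',cv2.resize(p[190:300,240:350],None,fx=5.4,fy=5.4,interpolation=cv2.INTER_CUBIC))
cv2.imwrite('pics/q4.png',cv2.resize(q[200:310,250:360],None,fx=5.4,fy=5.4,interpolation=cv2.INTER_CUBIC))
E
```

```text
pol r 0.1056 phi -82.13 a-180 -81.53 z 0.0959 F [-0.8 -0.3  0.3] t 51.50
```

View pics/q3.png

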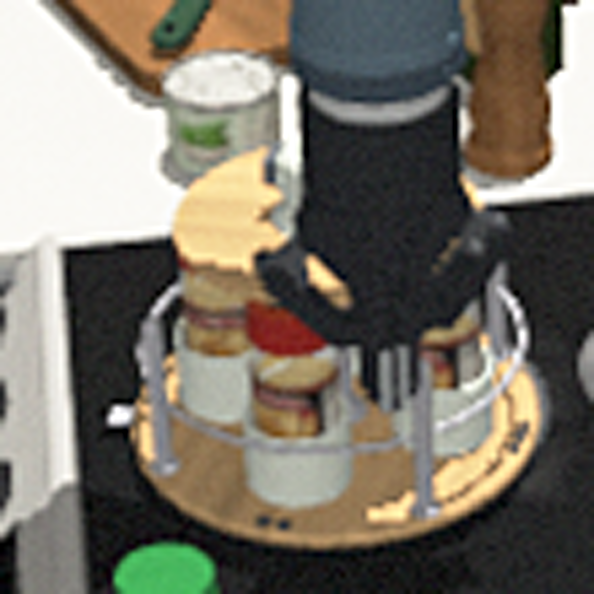

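View pics/q4.png

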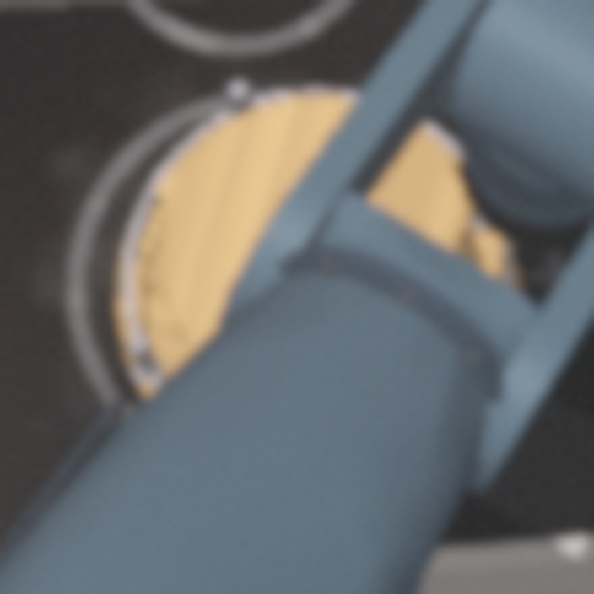

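```bash
python3 - <<'E'
from h import *
def A(x,y,s,u0,v0,cam,z):
    X=ray_z(cam,u0+(x+.5)/s-.5,v0+(y+.5)/s-.5,z);d=X[:2]-AX;print((x,y),X.round(4),'r %.3f ang %.1f'%(np.hypot(*d),np.degrees(np.arctan2(d[1],d[0]))))
for x,y in((165,467),(425,510),(272,522),(517,438)): A(x,y,5.4,240,190,'side',.021)
for x,y in((238,90),(145,355)): A(x,y,5.4,250,200,'top',.112)
A(120,415,5.4,240,190,'side',.008)
# earlier reference, before the turn (g1: crop 8/6.6 at 250,215)
E
```

```text
(165, 467) [ 0.3969 -0.165   0.021 ] r 0.102 ang -158.5
(425, 510) [ 0.524  -0.2257  0.021 ] r 0.103 ang -72.0
(272, 522) [ 0.4467 -0.2212  0.021 ] r 0.104 ang -115.8
(517, 438) [ 0.5811 -0.1741  0.021 ] r 0.101 ang -27.6
(238, 90) [ 0.5838 -0.0925  0.112 ] r 0.098 ang 20.9
(145, 355) [ 0.4503 -0.0353  0.112 ] r 0.101 ang 114.3
(120, 415) [ 0.3766 -0.0958  0.008 ] r 0.120 ang 164.7
```

Call:
step_arm:
  commands:
    - [0,-0.4,0,0.15,0,0,0]
    - [0,-0.4,0,0.15,0,0,0]
    - [0,-0.4,0,0.15,0,0,0]
    - [0,0,0,0,0,0,0]
    - [0,0,0,0,0,0,0]

```text
time_s: 52.1
eef_pos: [0.5192, -0.2296, 0.0957]
eef_rot: [0.701, -0.701, -0.096, 0.096]
wrist_force: [-0.3, 0.5, -0.3]
opening: 0.002
```

```bash
python3 - <<'E'
from h import *
pol()
E
```

```text
pol r 0.1057 phi -75.08 a-180 -74.40 z 0.0957 F [-0.3  0.5 -0.3] t 52.10
```

Call:
step_arm:
  commands:
    - [0,0,0,-0.3,0,0,0]
    - [0,0,0,0,-0.6,-0.2,0]
    - [0,0,0,0,-0.9,-0.5,0]
    - [0,0,0,0,-0.9,-0.8,0]
    - [0,0,0,0,-0.9,-0.9,0]
    - [0,0,0,0,0,-0.9,0]
    - [0,0,0,0,0,-0.9,0]
    - [0,0,0,0,0,-0.9,0]
    - [0,0,0,0,0,-0.9,0]
    - [0,0,0,0,0,-0.5,0]

```text
time_s: 53.1
eef_pos: [0.5625, -0.422, 0.1944]
eef_rot: [-0.701, 0.701, 0.096, -0.096]
wrist_force: [0.6, -0.7, 0.9]
opening: 0.004
```

```bash
python3 - <<'E'
from h import *
pol()
p,d=shot('side','r0');q,_=shot('top')
np.savez('r.npz',p=p,q=q)
cv2.imwrite('pics/r1.png',cv2.resize(p[200:300,245:345],None,fx=6,fy=6,interpolation=cv2.INTER_CUBIC))
cv2.imwrite('pics/r2.png',cv2.resize(q[205:305,255:355],None,fx=6,fy=6,interpolation=cv2.INTER_CUBIC))
E
```

```text
pol r 0.3029 phi -76.53 a-180 -74.45 z 0.1944 F [ 0.6 -0.7  0.9] t 53.10
```

View pics/r1.png

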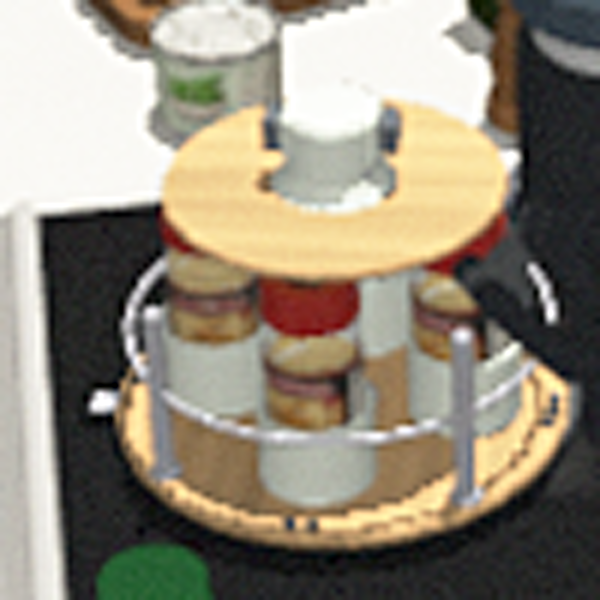

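View pics/r2.png

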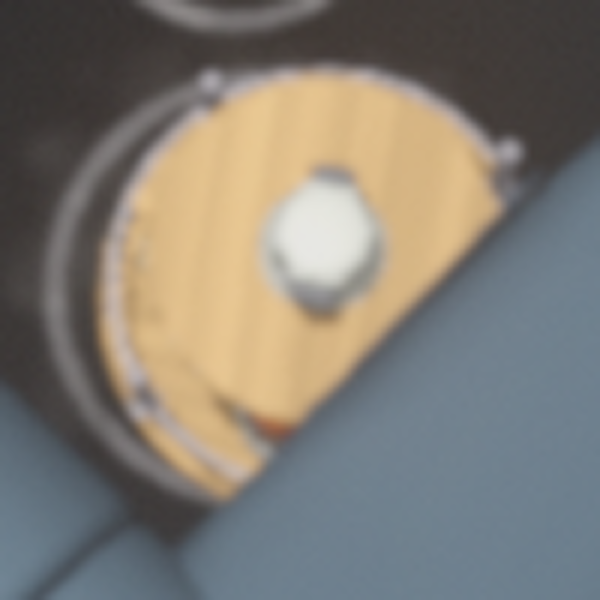

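Call:
step_arm:
  commands:
    - [0,0,0,-0.4,-0.2,-0.3,0]
    - [0,0,0,-0.8,-0.2,-0.5,0]
    - [0,0,0,-0.8,0,-0.5,0]
    - [0,0,0,-0.8,0,-0.5,0]
    - [0,0,0,-0.8,0,-0.5,0]
    - [0,0,0,-0.8,0,-0.5,0]
    - [0,0,0,-0.4,0,-0.2,0]
    - [0,0,0,0,0,0,0]

```text
time_s: 54.0
eef_pos: [0.4473, -0.5463, 0.2071]
eef_rot: [-0.701, 0.701, 0.095, -0.096]
wrist_force: [1.2, 0.1, -0.4]
opening: 0.002
```

```bash
python3 - <<'E'
from h import *
pol()
p,d=shot('side','s9');q,_=shot('top','s9t')
np.savez('r.npz',p=p,q=q)
cv2.imwrite('pics/r3.png',cv2.resize(p[200:300,245:345],None,fx=6,fy=6,interpolation=cv2.INTER_CUBIC))
cv2.imwrite('pics/r4.png',cv2.resize(q[205:305,255:355],None,fx=6,fy=6,interpolation=cv2.INTER_CUBIC))
E
```

```text
pol r 0.4212 phi -96.09 a-180 -74.46 z 0.2071 F [ 1.2  0.1 -0.4] t 54.00
```

View pics/r3.png

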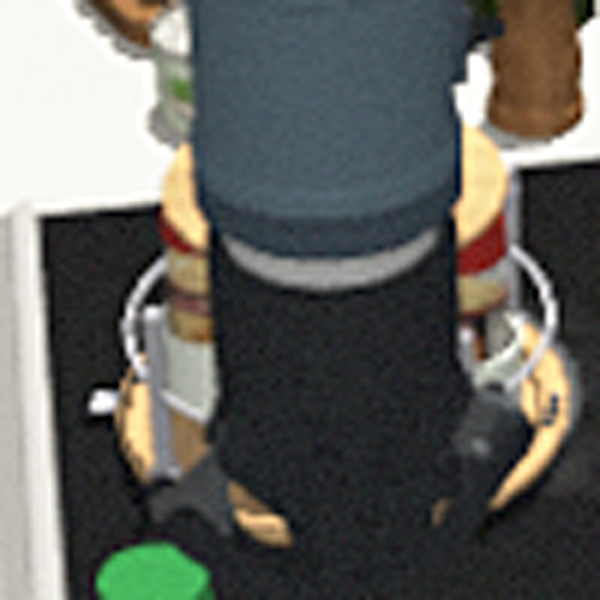

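View pics/r4.png

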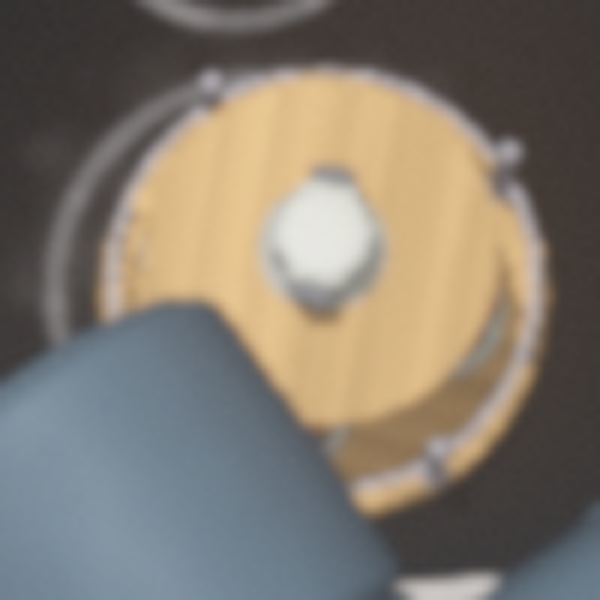

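```bash
python3 - <<'E'
from h import *
def W(x,y,sx,sy,u0,v0,cam,z): return ray_z(cam,u0+(x+.5)/sx-.5,v0+(y+.5)/sy-.5,z)[:2]
def fit(P,k0=(.492,-.1275,.45)):
    P=np.array(P)
    # params cx,cy,theta(post mod 90)
    def f(k):
        d=P-k[:2];a=np.arctan2(d[:,1],d[:,0]);n=np.round((a-k[2])/(np.pi/2));t=k[2]+n*np.pi/2
        return (P-k[:2]-.1*np.c_[np.cos(t),np.sin(t)]).ravel()
    s=least_squares(f,k0);print('c',s.x[:2].round(4),'th %.2f'%np.degrees(s.x[2]),(s.fun*1000).round(1));return s.x
print('top');c=fit([W(x,y,6,6,255,205,'top',.112) for x,y in((210,82),(510,152),(437,452),(143,388))])
# tab in top from g3 (7,6,258,205)
for z in(.003,.010):
    t=W(297,540,7,6,258,205,'top',z);d=t-c[:2];print('tab z',z,t.round(4),np.hypot(*d).round(4),np.degrees(np.arctan2(d[1],d[0])).round(2))
print('side tops');c=fit([W(x,y,6,6,245,200,'side',.112) for x,y in((153,313),(463,335))])
print('side bases');c=fit([W(x,y,6,6,245,200,'side',.021) for x,y in((165,472),(465,500))])
for x,y in((300,522),(550,405)):
    t=W(x,y,6,6,245,200,'side',.021);d=t-AX;print('pip',np.hypot(*d).round(3),np.degrees(np.arctan2(d[1],d[0])).round(2))
for z in(.003,.010):
    t=W(103,402,6,6,245,200,'side',z);d=t-AX;e=t-c[:2];print('tab',t.round(4),np.hypot(*d).round(4),np.degrees(np.arctan2(d[1],d[0])).round(2),np.degrees(np.arctan2(e[1],e[0])).round(2))
E
```

```text
top
c [ 0.488  -0.1268] th 27.47 [ 2.3 -0.1  0.5 -0.7 -0.1  2.6 -2.8 -1.8]
tab z 0.003 [ 0.3759 -0.0923] 0.1173 162.88
tab z 0.01 [ 0.3753 -0.0924] 0.1179 162.99
side tops
c [ 0.491  -0.1336] th 26.99 [ 0.6 -0.2 -0.6  0.2]
side bases
c [ 0.4916 -0.1327] th 25.74 [ 0. -0. -0.  0.]
pip 0.103 -108.76
pip 0.1 -17.52
tab [ 0.3763 -0.0894] 0.1218 161.78 159.43
tab [ 0.3763 -0.0993] 0.1191 166.3 163.86
```

Call:
step_arm:
  commands:
    - [0,0,0,-0.5,-0.3,0.05,0]
    - [0,0,0,-0.9,-0.3,0.05,0]
    - [0,0,0,-0.9,-0.3,0,0]
    - [0,0,0,-0.9,-0.3,0,0]
    - [0,0,0,-0.9,0,0,0]
    - [0,0,0,-0.9,0,0,0]
    - [0,0,0,-0.9,0,0,0]
    - [0,0,0,-0.9,0,0,0]
    - [0,0,0,-0.6,0,0,0]
    - [0,0,0,0,0,0,0]

```text
time_s: 55.1
eef_pos: [0.2328, -0.6029, 0.2433]
eef_rot: [-0.7, 0.701, 0.096, -0.096]
wrist_force: [0.7, -0.7, 0.2]
opening: -0.002
```

```bash
python3 - <<'E'
from h import *
pol()
p,d=shot('side','s10');q,_=shot('top','s10t')
ps=[p];qs=[q]
for i in range(5): ps.append(shot('side')[0]);qs.append(shot('top')[0])
p=np.mean(ps,0).astype(np.uint8);q=np.mean(qs,0).astype(np.uint8);np.savez('r.npz',p=p,q=q)
cv2.imwrite('pics/u3.png',cv2.resize(p[200:300,245:345],None,fx=6,fy=6,interpolation=cv2.INTER_CUBIC))
cv2.imwrite('pics/u4.png',cv2.resize(q[205:305,255:355],None,fx=6,fy=6,interpolation=cv2.INTER_CUBIC))
E
```

```text
pol r 0.5415 phi -118.60 a-180 -74.42 z 0.2433 F [ 0.7 -0.7  0.2] t 55.10
```

View pics/u3.png

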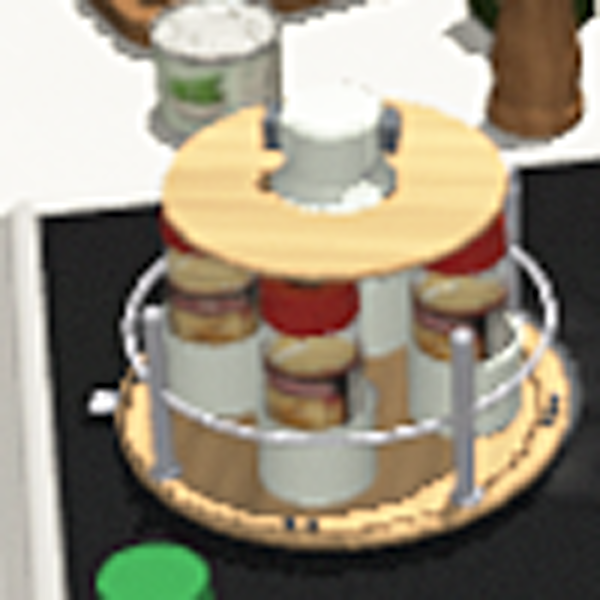

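View pics/u4.png

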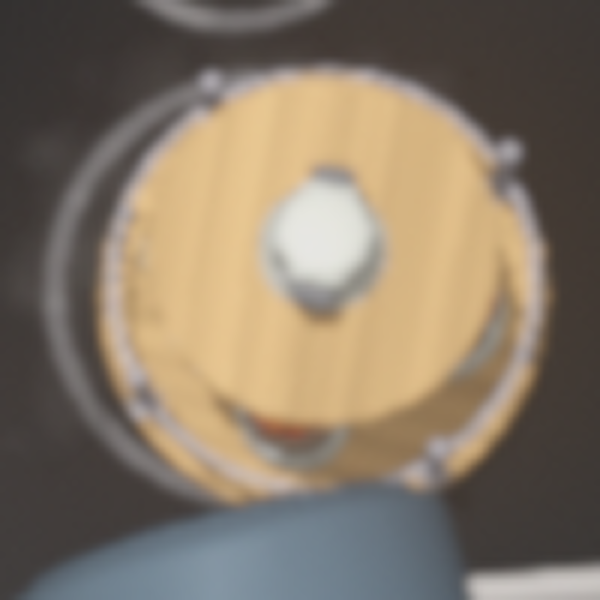

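Call:
step_arm:
  commands:
    - [0,0,0,-0.6,0,0.7,0]
    - [0,0,0,-0.8,0,0.9,0]
    - [0,0,0,-0.6,0.1,0.7,0]
    - [0,0,0,0,0.2,0,0]
    - [0,0,0,0,0,0,0]

```text
time_s: 56.2
eef_pos: [0.158, -0.552, 0.2331]
eef_rot: [0.701, -0.7, -0.096, 0.096]
wrist_force: [0.6, 0.6, -0.2]
opening: -0.003
```

```bash
python3 - <<'E'
from h import *
pol()
qs=[shot('top')[0] for i in range(6)]
q=np.mean(qs,0).astype(np.uint8);cv2.imwrite('pics/v0.png',q)
cv2.imwrite('pics/v4.png',cv2.resize(q[205:305,255:355],None,fx=6,fy=6,interpolation=cv2.INTER_CUBIC))
E
```

```text
pol r 0.5402 phi -128.20 a-180 -74.38 z 0.2331 F [ 0.6  0.6 -0.2] t 56.20
```

View pics/v4.png

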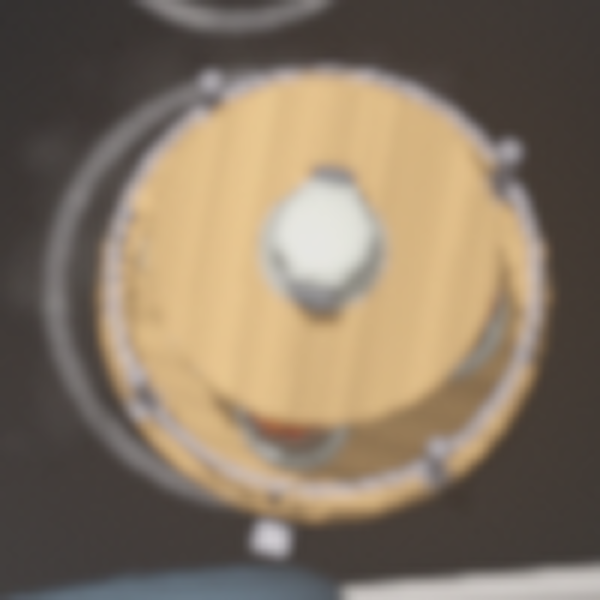

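```bash
python3 - <<'E'
from h import *
q=cv2.imread('pics/v0.png')
cv2.imwrite('pics/v5.png',cv2.resize(q[270:305,275:325],None,fx=14,fy=14,interpolation=cv2.INTER_CUBIC))
def W(x,y,sx,sy,u0,v0,cam,z): return ray_z(cam,u0+(x+.5)/sx-.5,v0+(y+.5)/sy-.5,z)[:2]
for n,x,y,z in(('pip',277,496,.022),('tab',271,540,.005),('tab',271,540,.012)):
    t=W(x,y,6,6,255,205,'top',z)
    for c in(AX,np.array([.4905,-.1265]),np.array([.4915,-.1285])):
        d=t-c;print(n,t.round(4),np.hypot(*d).round(4),np.degrees(np.arctan2(d[1],d[0])).round(2))
# turntable outline center: left/right extents
a=W(98,300,6,6,255,205,'top',.018);b=W(550,300,6,6,255,205,'top',.018);print(a,b,(a+b)/2)
E
```

```text
pip [ 0.3949 -0.0962] 0.102 162.15
pip [ 0.3949 -0.0962] 0.1003 162.43
pip [ 0.3949 -0.0962] 0.1019 161.53
tab [ 0.3758 -0.0916] 0.1216 162.83
tab [ 0.3758 -0.0916] 0.1199 163.08
tab [ 0.3758 -0.0916] 0.1214 162.31
tab [ 0.3751 -0.0917] 0.1222 162.95
tab [ 0.3751 -0.0917] 0.1205 163.19
tab [ 0.3751 -0.0917] 0.1221 162.43
[ 0.49727825 -0.01700045] [ 0.4794011  -0.23587417] [ 0.48833967 -0.12643731]
```

View pics/v5.png

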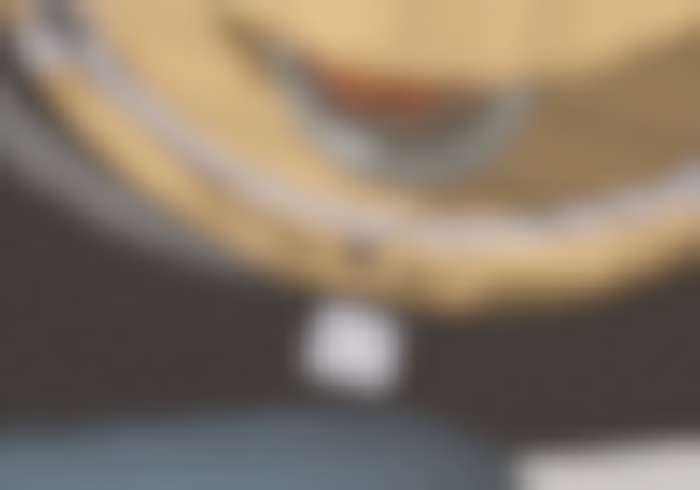

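```bash
python3 - <<'E'
from h import *
p,d=shot('side','z9')
for n in('pepper_mill','oil_bottle','food_tin'): print(n,find(n,'side'))
V=cloud('side',d);m=(V[...,2]>.125)&(V[...,2]<.155)&(np.hypot(V[...,0]-.49,V[...,1]+.13)<.08);print(np.median(V[m][:,2]))
E
```

```text
pepper_mill [(0.68, [0.638, 0.142, 0.074]), (0.22, [0.486, -0.147, 0.144])]
oil_bottle [(0.74, [0.644, 0.261, 0.129])]
food_tin [(0.84, [0.454, 0.181, 0.045]), (0.7, [0.638, 0.142, 0.074])]
0.14207403344991795
```

View pics/z9.png

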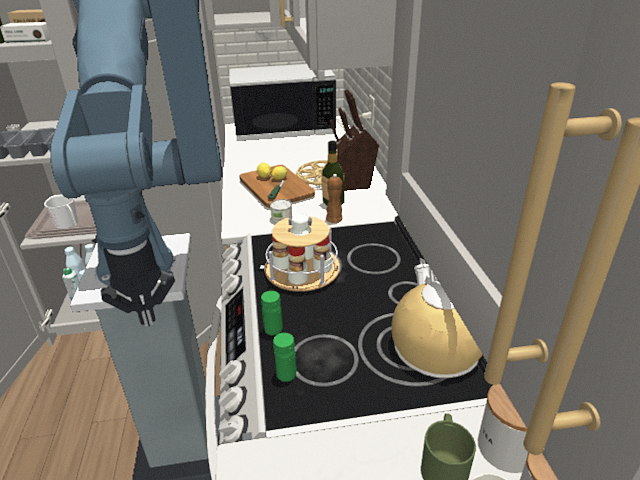

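```bash
python3 - <<'E'
from h import *
print(ctrl.hand_in())
E
```

```text
the job is handed in; nothing more can be done
None
```

The job is finished and handed in at about 57 s on the robot's clock. The lid came off and was set flat on the bare glass. The three red-capped jars that were there went into pockets 1, 2 and 3 in left-to-right order. The lid is back on, and the carousel was turned about 69° by a finger post so that pocket 1 faces the front tab.

**Last checks:**
- **Jars:** each one went into its cup without side force until it touched the floor. All three stand upright.
- **Lid:** it lies level, with its top at 142 mm, the same height as at the start. It has turned with the table on the post, which is allowed. I judged the lock by that height and the downward stop I felt; I did not pull on the lid to test it.
- **Pocket 1:** its pip and the front tab measure about 1° apart in the top camera. Estimates from the posts and pips put the gap between 0.7° and 1.4°, and I left it there.
- **Other things:** the detected positions of the mill, oil bottle and tin match the start to within about 6 mm. The two green look-alikes are at the same pixels as before.
- **Lid knock:** I saw no sign that the lid was knocked while it lay on the glass.

The two cameras disagreed by up to 8 mm on the lid's depth-based position. I used colour-image fits and the robot's own position at contact instead, and the grasps and pocket fits agreed with those.

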